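# Load the last billet into a laminating press pack

## Robot

A 7-joint arm with a two-finger parallel gripper is mounted at the origin on the work surface. World frame = base frame: x ahead of the robot, y to its left, z up, the work surface at z = 0. Lengths are in m, angles in rad, forces in N, time in s.
With the tool pointing down it reaches from about 0.4 to 0.85 m from the base axis. Payload 4.5 kg.
Tool frame: the origin (TCP) lies between the finger pads; the fingertips stand 17 mm ahead of it and the grasp point (between the pads) lies 2 mm behind it; z points along the fingers, y is the line along which they close (so a half turn about z gives the same grasp; the last joint's range is limited). The gripper opens to 88 mm and grips with 3 to 60 N. Pads are 18 mm wide; open, the fingers measure 123 mm over their backs; the gripper's body (75 mm by 187 mm) begins 45 mm behind the grasp point.
Start: joints at [-1.3, 0.689, -0.195, 1.565, 0.157, 0.902, -0.215], TCP at [0.147, 0.608, 0.232] pointing down, gripper open.
Joint ranges: [-3.01, 3.01], [-0.46, 2.08], [-1.47, 1.51], [0.13, 2.56], [-1, 4.14], [0.04, 2.09], [-2.66, 2.66]. Speed limits (rad/s): [2.57, 2.57, 3.14, 3.14, 3.14, 3.14, 3.14].

## Interface

Orientations are given as a unit quaternion [x, y, z, w].
In Python, from rig import monitor, viewer, order gives the robot as it stands.
- The arm moves only by the tool carry_out, never from a script. Its argument "motion" is one flat list of numbers, 5 for each row, row after row: the finger opening in mm, from 0 to 88.1, then the shift along the tool's x, y, z scaled (see below), then the turn about the tool's z scaled (see below). In form: [claw, tx, ty, tz, turn, claw, tx, ty, tz, turn, ...]. A call has exactly 5 rows; each row shifts and turns the commanded pose from where the row before left it, along the tool's axes as they then stand; what a row does not reach is not made up. The controller multiplies each number of a shift by 0.025 m and each number of a turn by 5 degrees. A row lasts 1/8 s, in which the tool goes at most 62.5 mm and 10.7 degrees, less where a joint would pass 70% of its speed; a pose out of reach is approached as far as the arm can. A call with a number of a shift or a turn outside -1 to 1 is refused whole. A call with a gripper value outside its range is refused whole. The fingers move at their own pace and stop on an object; the grip force is fixed at half the most. Time passes only in rows, so rows that do not move let the fingers close, or fill a call up. It gives the time, the measured TCP pose, the force, the opening and the grip force at its end, in the units of the state.
- monitor.get_obs(): the state, without advancing time (a new reading comes with each control period).
- viewer.grab_frame(name): name is "scene" or "top" or "wrist"; returns the picture (480x640x3 uint8, red, green, blue); there is no depth.
- viewer.camera_params(name): a dict with "intrinsics" (3x3 intrinsics, pixels), "R" (3x3) and "t" (3): a world point X has camera coordinates R X + t. Camera axes: x right, y down, z forward; pixel columns grow to the right and rows downward; lengths in m; the calibration is good to about 2 mm. A picture is of the moment at which its call begins: read the wrist's pose just before it. camera_params takes no time and is no camera call; for the wrist camera it gives the pose at the moment of the call.
- order.sign_off(): hands the job in; it is judged then, once.
The state is a dict: "time": time; "qpos": joint angles; "joint_velocities": joint speeds; "joint_efforts": joint torques, N m; "eef_pos": TCP position; "orientation": TCP orientation; "wrist_force": force on the tool from outside, world axes, zero at the start; "ft_torque": the same for the moment, N m; "gripper_width": opening from 0.0 (shut) to 1.0 (fully open); "gripper_force": force on a finger pad.
Only numpy, scipy, OpenCV 4.12 (cv2) and the standard library are available. Lean on these libraries where they do the work, as an engineer would, in place of code of your own. Each camera call takes 0.05 s, during which the arm holds its last target. There are 200 camera calls.

## Task

This laminating pack is missing its last layer. Take the white separator sheet off the sloped drying stand and lay it flat and squarely over the top billet of the pack, between the two studs; then take the billet from the soldering board and lay it squarely on that separator, setting both down gently without dropping them. Also slide the loose tall stop sleeve over the bare stud until it rests on the base plate. Keep the layers and the sleeve already on the plate where they are, and do not disturb the low ring, the copper offcut and the jar that stand around it.

Things in the scene. Friction and masses are not known exactly. Their poses are not given: they have to be found in the camera images.
- base_plate: Lower press plate, dark steel, 220 x 90 x 15 mm, fixed. Origin: centre of its underside; x along its length, z up. Upright studs, 12 mm diameter, rise 90 mm above its top face at x = -85 mm (bare) and x = +85 mm (already carries a sleeve). The pack of rectangular layers lies between the studs, long sides along x.
- bare_stud_foot (a point): Point on the axis of the bare stud at the plate's top face, 15 mm above the bench; axes as the base plate's. The seated sleeve's underside comes to this height.
- pack_billet: Top billet of the pack between the studs: loose block of copper and brass layers, 96 (x) x 54 (y) x 18 mm, 0.8 kg. Origin: centre of its underside (43 mm above the bench), z up; its top face is at z = 18 mm of this frame. Below it lie in turn a separator, a billet and a separator.
- separator: Loose white-coated steel separator sheet, 104 (x) x 62 (y) x 5 mm, about 0.22 kg, lying on the drying stand. Origin: centre of its underside; x along its length up the slope, z normal to the sheet, upward side. Once laid it overlaps the billet below by 4 mm all round.
- drying_stand: Steel stand, fixed; origin: centre of its 150 x 90 x 6 mm foot's underside. Two bars 6 mm wide at y = -14 and +14 mm rise towards +x at 28 degrees (0.49 rad) from level. The sheet lies on them, overhanging about 14 mm on each long side, open below; its low edge meets a lip 50 mm wide, 8 mm above the bars, towards the robot. Middle of the sheet's underside: 62 mm above the bench.
- billet: The billet to be added: loose block of copper and brass layers, 96 (x) x 54 (y) x 18 mm, 0.8 kg. Origin: centre of its underside, z up. Lies flat on the soldering board.
- board: White ceramic soldering board, fixed, 150 x 110 x 12 mm. Origin: centre of its underside, z up; its top face is 12 mm above the bench.
- sleeve: Loose stop sleeve: plain steel tube 66 mm tall, 32 mm outside diameter, 17 mm bore, 0.3 kg, standing upright on the bench. Origin: centre of its underside, z up.
- seated_sleeve: The same kind of sleeve, already on the other stud; it stays there. Origin: centre of its underside.
- collar: Bystander: low dark steel ring, 52 mm outside diameter, 30 mm bore, 22 mm tall, on the bench. Origin: centre of its underside.
- offcut: Bystander: square copper offcut 45 x 45 x 12 mm. Origin: centre of its underside.
- jar: Bystander: white closed jar, 56 mm diameter, 70 mm tall. Origin: centre of its underside.
Not all that is in view belongs to the job. What is shaped like the billet but black is not meant.

How it is judged:
By the outcome, as a careful person would: the job done as asked, in the order asked, and still so for the second after the job is handed in, with the robot touching nothing.
It also fails if it takes over 67 s, if anything falls off the work surface, if the arm or the gripper's body presses on something with over 40 N, if the wrist force passes 120 N, or if a joint passes its speed limit or range.

## Working session

There is one attempt and no reset: what is moved stays moved. The work goes in short steps, Python scripts to look and compute and a tool call to move; the robot and the scene stay as the last step left them, time stands still between calls to the robot, and variables do not carry over. Pictures are saved under pics/ and viewed, at most 10 in all, crops included, and the job is handed in when it is done.

Besides the shell and the picture viewer there is one more tool, called by a JSON object that holds its "api" and its "payload". carry_out: Moves the arm, as the interface text tells. Shifts and turns lie within -1 to 1; 1 stands for 0.025 m of shift or 5 degrees of turn. Its arguments: {"type":"object","properties":{"motion":{"type":"array"}},"required":["motion"]}

```bash
mkdir -p pics; ls; python3 - <<'E'
from rig import monitor, viewer, order
import cv2, numpy as np
o=monitor.get_obs(); print({k:np.round(v,3) for k,v in o.items()})
ims=[]
for n in ("scene","top"):
    p=viewer.camera_params(n); print(n,np.round(p["intrinsics"],1).tolist(),np.round(p["R"],3).tolist(),np.round(p["t"],3).tolist())
    im=viewer.grab_frame(n)[:,:,::-1]; cv2.imwrite(f"pics/{n}0.png",im)
E
```

```text
pics
{'time': np.float64(0.0), 'qpos': array([-1.3  ,  0.69 , -0.195,  1.566,  0.157,  0.902, -0.215]), 'joint_velocities': array([-0.001,  0.001, -0.001,  0.001,  0.001, -0.001, -0.001]), 'joint_efforts': array([-1.0000e-03, -5.2756e+01, -1.2670e+00, -1.5343e+01, -5.3000e-02,
        6.0000e-03,  0.0000e+00]), 'eef_pos': array([0.147, 0.607, 0.232]), 'orientation': array([ 0.118,  0.993, -0.001, -0.   ]), 'wrist_force': array([-0.193, -0.434,  0.84 ]), 'ft_torque': array([-0.05 , -0.007,  0.002]), 'gripper_force': np.float64(0.0), 'gripper_width': np.float64(1.002)}
scene [[477.4, 0.0, 314.0], [0.0, 477.4, 239.3], [0.0, 0.0, 1.0]] [[0.343, 0.939, 0.008], [0.81, -0.291, -0.509], [-0.475, 0.181, -0.861]] [-0.074, -0.416, 1.389]
top [[590.6, 0.0, 312.5], [0.0, 590.6, 240.7], [0.0, 0.0, 1.0]] [[-0.019, -1.0, 0.005], [-0.995, 0.019, -0.1], [0.1, -0.007, -0.995]] [-0.086, 0.521, 1.433]
```

View pics/top0.png

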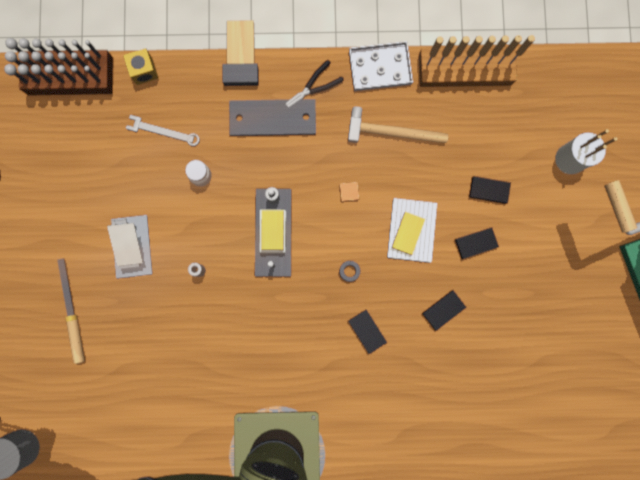

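View pics/scene0.png

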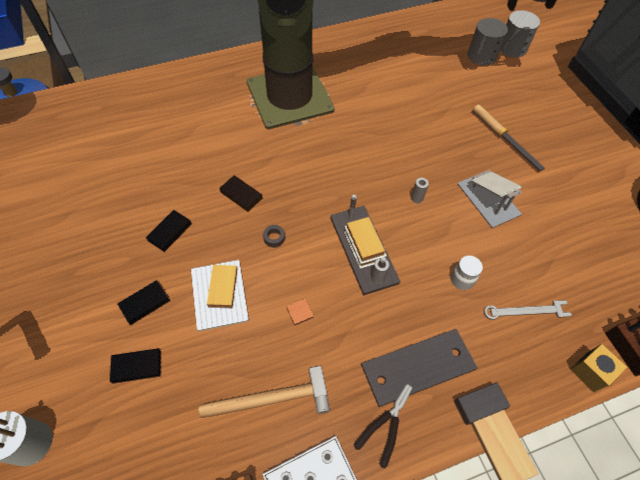

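Candidates (top image):
- **Billet:** the yellow block on the white board at (409,234) is the one. The yellow one at (272,230) is already in the pack. The black blocks at (490,190), (477,243), (444,310) and (367,331) are decoys.
- **Sleeve:** the tube at (196,270) is the one. The others are the seated sleeve (272,195), the ring (349,271) and the jar (197,172).
- **Separator:** the white sheet on the grey stand at (127,245). The white board is at (412,230).

The bare stud is at (270,265), on the robot's side. Next I'll measure and check one crop.

```bash
cat > h.py <<'E'
import cv2, numpy as np
from rig import monitor, viewer, order
def ray(p,uv,z):
    K,R,t=p["intrinsics"],p["R"],p["t"]
    uv=np.atleast_2d(uv).astype(float)
    d=(R.T@np.linalg.inv(K)@np.c_[uv,np.ones(len(uv))].T).T
    c=-R.T@t
    return c+d*((z-c[2])/d[:,2])[:,None]
def proj(p,X):
    x=p["intrinsics"]@(p["R"]@np.asarray(X,float)+p["t"]); return x[:2]/x[2]
def blob(mask,seed,r=60):
    """contour nearest to seed"""
    n,l,s,c=cv2.connectedComponentsWithStats(mask.astype(np.uint8))
    k=[i for i in range(1,n) if s[i,4]>25]
    i=min(k,key=lambda i:np.hypot(*(c[i]-seed)))
    ct=max(cv2.findContours((l==i).astype(np.uint8),0,2)[0],key=cv2.contourArea)
    return ct[:,0,:],s[i],c[i]
def rect(P):
    (c,s,a)=cv2.minAreaRect(P[:,:2].astype(np.float32)*1000)
    if s[0]<s[1]: a+=90; s=s[::-1]
    a=(a+90)%180-90
    return np.round(c,1),np.round(s,1),round(a,1)
def masks(im):
    h=cv2.cvtColor(im,cv2.COLOR_RGB2HSV).astype(int)
    return h[...,0],h[...,1],h[...,2]
E
python3 - <<'E'
from h import *
im=cv2.imread("pics/top0.png")[:,:,::-1].copy(); p=viewer.camera_params("top")
H,S,V=masks(im)
yel=(H>20)&(H<34)&(S>120)&(V>150)
for n,s,z in (("pack",(272,230),.061),("billet",(409,234),.030)):
    c,_,_=blob(yel,s); print(n,rect(ray(p,c,z)))
wh=(S<60)&(V>150)
c,st,cc=blob(wh,(127,245)); print("sheet px",st,cc,rect(ray(p,c,.0635)))
c,st,cc=blob((S<60)&(V>150),(412,230)); print("board",st,rect(ray(p,c,.012)))
dk=(V<100)&(S<80)
c,st,cc=blob(dk,(273,245)); print("plate",st,rect(ray(p,c,.015)))
for n,s,z in (("sleeve",(196,268),.066),("seated",(272,193),.081),("stud",(270,264),.105)):
    print(n,s,np.round(ray(p,s,z)[0]*1000))
def crop(x0,y0,x1,y1,k): return cv2.resize(im[y0:y1,x0:x1],None,fx=k,fy=k,interpolation=cv2.INTER_CUBIC)
a=crop(95,180,295,290,4)
cv2.imwrite("pics/crop1.png",a[:,:,::-1])
s=cv2.imread("pics/scene0.png")
E
```

```text
pack (array([542.2,   1.7]), array([90.2, 48.4]), -0.8)
billet (array([ 533.1, -331.7]), array([91.8, 49.9]), -21.2)
sheet px [ 108  215   44   63 2014] [130.15243297 244.72691162] (array([509.8, 344.4]), array([144.1,  95.1]), 5.7)
board [ 387  198   50   65 1853] (array([ 543.2, -345.3]), array([151.7, 112.5]), -7.6)
plate [261 254  23   3  42] (array([486.3,   5.3]), array([54.6,  5. ]), 88.9)
sleeve (196, 268) [455. 184.  66.]
seated (272, 193) [630.  -1.  81.]
stud (270, 264) [458.   5. 105.]
```

View pics/crop1.png

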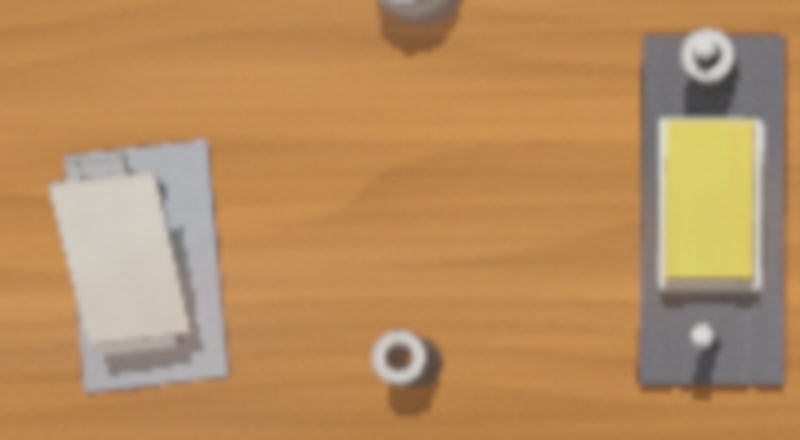

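```bash
cat >> h.py <<'E'
from scipy.spatial.transform import Rotation as Rn
def go(x,y,z,yaw=None,o=None):
    """units (25 mm / 5 deg) from the measured pose to TCP target (m), long axis yaw deg; shifts given in the axes AFTER the turn"""
    o=o or monitor.get_obs(); M=Rn.from_quat(o["orientation"]).as_matrix()
    a=np.degrees(np.arctan2(M[1,0],M[0,0])); d=0
    if yaw is not None: d=(yaw-a+90)%180-90
    M2=Rn.from_euler('z',d,degrees=True).as_matrix()@M
    s=M2.T@(np.array([x,y,z])-o["eef_pos"])/.025
    print("t=%.2f tcp"%o["time"],np.round(o["eef_pos"]*1000,1),"toolx yaw %.1f"%a,"w %.1f"%(o["gripper_width"]*88),"F",np.round(o["wrist_force"],1),"tz",round(M[2,2],4))
    print("turn %.2f  shift"%(-d/5),np.round(s,2))
E
python3 - <<'E'
from h import *
p=viewer.camera_params("top")
f=lambda u,v,z: ray(p,(95+u/4-.4,180+v/4-.4),z)[0]*1000
TL,TR=f(50,185,.091),f(157,175,.091); BL,BR=f(90,345,.042),f(190,333,.042)
print(np.round([TL,TR,BR,BL]))
c=(TL+TR+BL+BR)/4; d=(TL+TR-BL-BR); print(c,np.degrees(np.arctan2(d[1],d[0])),np.linalg.norm(d[:2])/2,np.linalg.norm(TL-TR),np.linalg.norm(BL-BR))
# plate corners
P=np.array([f(643,35,.015),f(785,35,.015),f(783,385,.015),f(640,385,.015)]);print(np.round(P),P.mean(0))
go(c[0]/1000,c[1]/1000,.18,6)
E
```

```text
[[557. 389.  91.]
 [562. 326.  91.]
 [471. 320.  42.]
 [465. 380.  42.]]
[513.57392531 353.78803795  66.5       ] 4.862328798939869 91.60652751785257 63.238918739268385 60.913137352750674
[[655.  45.  15.]
 [653. -44.  15.]
 [434. -40.  15.]
 [435.  49.  15.]] [544.31716294   2.565757    15.        ]
t=0.10 tcp [146.5 607.  231.7] toolx yaw 166.4 w 88.0 F [ 0.3 -0.7  0.2] tz -1.0
turn -3.91  shift [-13.54 -11.6    2.09]
```

{"api": "carry_out", "payload": {"motion": [88, 0, 0, 0, -1, 88, -0.5, -0.5, 0, -1, 88, -1, -0.9, 0, -1, 88, -1, -0.9, 0, -0.7, 88, -1, -0.9, 0, 0]}}

```text
time: 0.72
eef_pos: [0.2337, 0.5261, 0.232]
orientation: [-0.043, 0.999, -0.0, -0.0]
wrist_force: [0.0, 0.6, 0.9]
gripper_width: 0.998
gripper_force: 0.0
```

{"api": "carry_out", "payload": {"motion": [88, -1, -0.9, 0, 0, 88, -1, -0.9, 0, 0, 88, -1, -0.9, 0, 0, 88, -1, -0.9, 0, 0, 88, -1, -0.9, 0, 0]}}

```text
time: 1.35
eef_pos: [0.368, 0.4249, 0.2321]
orientation: [-0.043, 0.999, -0.0, -0.0]
wrist_force: [1.1, 0.3, 0.6]
gripper_width: 1.0
gripper_force: 0.0
```

{"api": "carry_out", "payload": {"motion": [88, -1, -0.8, 0, 0, 88, -1, -0.7, 0, 0, 88, -1, -0.7, 0, 0, 88, 0, 0, 0, 0, 88, 0, 0, 0, 0]}}

```text
time: 1.98
eef_pos: [0.4455, 0.3782, 0.2322]
orientation: [-0.044, 0.999, 0.0, -0.001]
wrist_force: [-0.4, 1.0, -0.1]
gripper_width: 1.001
gripper_force: 0.0
```

```bash
python3 - <<'E'
from h import *
go(.5136,.3538,.18,5)
p=viewer.camera_params("wrist"); im=viewer.grab_frame("wrist"); print(p["intrinsics"].round(1).tolist(), (-p["R"].T@p["t"]).round(3), p["R"].round(2).tolist())
cv2.imwrite("pics/w1.png",im[:,:,::-1])
E
```

```text
t=1.98 tcp [445.5 378.2 232.2] toolx yaw -175.0 w 88.1 F [-0.4  1.  -0.1] tz -1.0
turn -0.00  shift [-2.63 -1.21  2.08]
[[390.2, 0.0, 320.2], [0.0, 390.2, 241.2], [0.0, 0.0, 1.0]] [0.363 0.371 0.385] [[-0.09, 1.0, 0.0], [0.95, 0.08, 0.31], [0.31, 0.03, -0.95]]
```

View pics/w1.png

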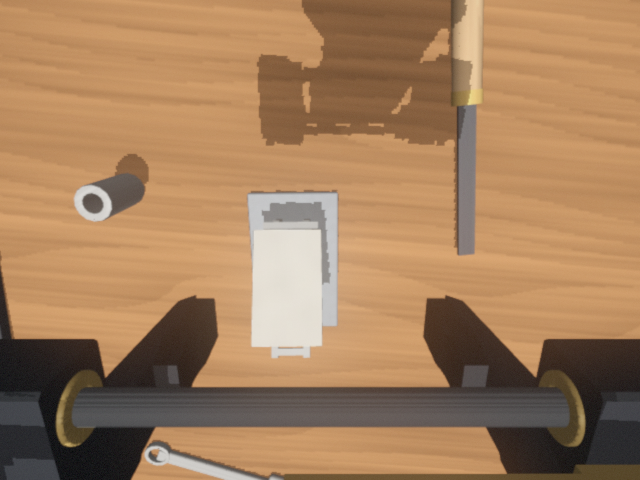

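The wrist view shows the sheet with its low edge at (254–321, 230) and its high edge at (251–322, 346). The loose sleeve's top is at (94,203). I'll measure from these.

```bash
cat >> h.py <<'E'
def quad(c):
    e=3.
    for e in np.arange(1,15,.5):
        q=cv2.approxPolyDP(cv2.convexHull(c[:,None,:]),e,True)[:,0,:]
        if len(q)<=4: return q
E
python3 - <<'E'
from h import *
p=viewer.camera_params("wrist"); im=cv2.imread("pics/w1.png")[:,:,::-1].copy()
H,S,V=masks(im)
print(H[290,290],S[290,290],V[290,290], S[260,330],V[260,330])
c,st,cc=blob((V>200)&(S>12)&(S<60)&(H<40),(288,288)); q=quad(c); print(st,q.tolist())
q=q[np.argsort(q[:,1])]; L=ray(p,q[:2],.042); Hh=ray(p,q[2:],.091)
d=Hh.mean(0)-L.mean(0); c=(Hh.mean(0)+L.mean(0))/2
print(np.round(L*1000),np.round(Hh*1000),c.round(4),np.degrees(np.arctan2(d[1],d[0])),np.linalg.norm(d[:2]))
print("sleeve",ray(p,(94,203),.066))
go(c[0],c[1],.072,5)
E
```

```text
21 18 229 1 199Traceback (most recent call last):
  File "<stdin>", line 5, in <module>
AttributeError: 'NoneType' object has no attribute 'tolist'
```

```bash
cat >> h.py <<'E'
def quad(c): return cv2.approxPolyN(c[:,None,:].astype(np.int32),4).reshape(-1,2)
E
python3 - <<'E'
from h import *
p=viewer.camera_params("wrist"); im=cv2.imread("pics/w1.png")[:,:,::-1].copy()
H,S,V=masks(im)
c,st,cc=blob((V>205)&(S>12)&(S<60)&(H<40)&(H>12),(288,288)); q=quad(c); print(st,q.tolist())
q=np.array([(254,230),(321,230),(322,346),(251,346)]) if abs(st[2]-71)>6 else q
q=q[np.argsort(q[:,1])]; L=ray(p,q[:2],.042); Hh=ray(p,q[2:],.091)
d=Hh.mean(0)-L.mean(0); c=(Hh.mean(0)+L.mean(0))/2
print(np.round(L*1000),np.round(Hh*1000),c.round(4),np.degrees(np.arctan2(d[1],d[0])),np.linalg.norm(d[:2]))
print("sleeve",ray(p,(94,203),.066))
go(c[0],c[1],.072,5)
E
```

```text
[ 251  230   71  128 8118] [[321, 230], [321, 358], [250, 352], [253, 230]]
[[465. 381.  42.]
 [471. 319.  42.]] [[568. 328.  91.]
 [568. 391.  91.]] [0.5181 0.3548 0.0665] 5.0700394642904065 0.10019237248311764
sleeve [[0.45157174 0.18975829 0.066     ]]
t=2.02 tcp [445.2 378.6 232.3] toolx yaw -174.9 w 87.8 F [-0.5  0.5  0.1] tz -1.0
turn 0.01  shift [-2.83 -1.21  6.41]
```

{"api": "carry_out", "payload": {"motion": [88, -0.9, -0.4, 0.6, 0, 88, -0.9, -0.4, 0.8, 0, 88, -0.85, -0.4, 0.8, 0, 88, 0, 0, 0.3, 0, 88, 0, 0, 0, 0]}}

```text
time: 2.65
eef_pos: [0.5142, 0.3536, 0.1691]
orientation: [-0.043, 0.999, -0.0, -0.001]
wrist_force: [-0.2, 0.3, 0.8]
gripper_width: 0.997
gripper_force: 0.0
```

```bash
python3 -c "
from h import *
go(.5136,.3542,.068,5)"
```

```text
t=2.65 tcp [514.2 353.6 169.1] toolx yaw -175.0 w 87.7 F [-0.2  0.3  0.8] tz -1.0
turn -0.00  shift [0.01 0.03 4.04]
```

{"api": "carry_out", "payload": {"motion": [88, 0, 0, 1, 0, 88, 0, 0, 1, 0, 88, 0, 0, 1, 0, 88, 0, 0, 0.6, 0, 88, 0, 0, 0.44, 0]}}

```text
time: 3.28
eef_pos: [0.515, 0.3542, 0.0689]
orientation: [-0.044, 0.999, 0.0, 0.0]
wrist_force: [-0.3, 0.6, 1.6]
gripper_width: 0.999
gripper_force: 0.0
```

{"api": "carry_out", "payload": {"motion": [70, 0, 0, 0, 0, 60, 0, 0, 0, 0, 50, 0, 0, 0, 0, 50, 0, 0, 0, 0, 50, 0, 0, 0, 0]}}

```text
time: 3.9
eef_pos: [0.5154, 0.3534, 0.0691]
orientation: [-0.043, 0.999, 0.0, 0.0]
wrist_force: [1.1, 0.5, 0.5]
gripper_width: 0.566
gripper_force: 0.0
```

```bash
python3 - <<'E'
from h import *
a=viewer.grab_frame("wrist"); b=viewer.grab_frame("scene"); p=viewer.camera_params("scene")
u,v=proj(p,(.515,.354,.07)).astype(int); print(u,v)
b=cv2.resize(b[max(v-50,0):v+50,u-66:u+66],(634,480),interpolation=cv2.INTER_CUBIC)
c=np.hstack([cv2.resize(a,(400,300)),cv2.resize(b,(400,300))])
cv2.imwrite("pics/g1.png",c[:,:,::-1]); o=monitor.get_obs(); print(o["gripper_width"]*88,o["gripper_force"],o["wrist_force"])
E
```

```text
495 181
49.79387075375266 0.0 [-0.59022305 -0.45602562 -0.01618216]
```

View pics/g1.png

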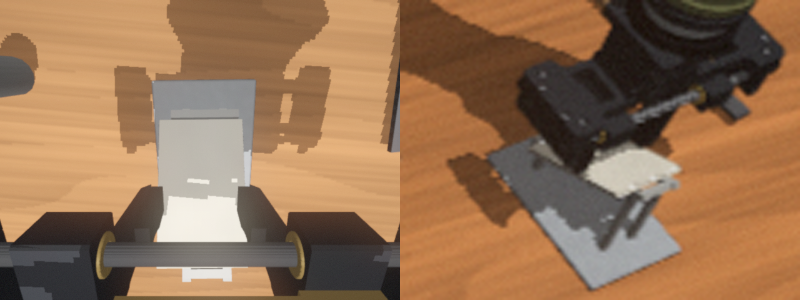

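```bash
python3 - <<'E'
from h import *
o=monitor.get_obs();M=Rn.from_quat(o["orientation"]).as_matrix();p=viewer.camera_params("wrist")
for y in (-.031,-.025,.025,.031):
  for z in (.017,-.002): print(y,z,proj(p,o["eef_pos"]+M@[0,y,z]).round())
a=viewer.grab_frame("wrist")[250:420,190:460]
a=cv2.resize(a,None,fx=2.9,fy=2.9,interpolation=cv2.INTER_CUBIC)
a=np.clip(a.astype(float)*1.6+15,0,255).astype(np.uint8)
cv2.imwrite("pics/g2.png",a[:,:,::-1])
E
```

```text
-0.031 0.017 [255. 293.]
-0.031 -0.002 [248. 312.]
-0.025 0.017 [268. 293.]
-0.025 -0.002 [262. 312.]
0.025 0.017 [372. 293.]
0.025 -0.002 [377. 312.]
0.031 0.017 [384. 293.]
0.031 -0.002 [391. 312.]
```

View pics/g2.png

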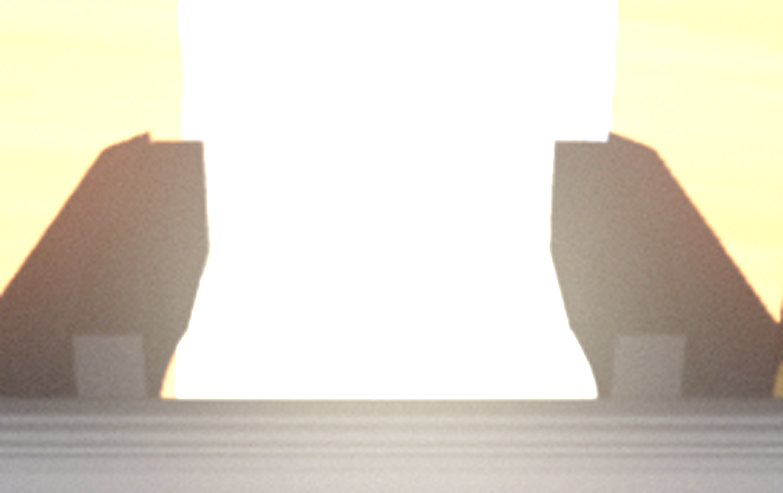

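The picture shows the finger pads at about crop (205,200) and (552,200). They overlap the sheet's edges, so this is not a proper grip. I'll measure the sheet again before opening.

```bash
cat >> h.py <<'E'
def edges(p,im,rows):
    """sheet's left/right edge columns on rows -> width in px, implied top-surface point for 62 mm width"""
    H,S,V=masks(im); m=(S<60)&(V>120)&(H>10)
    for r in rows:
        k=np.flatnonzero(m[r,150:480])+150
        if len(k)<20: continue
        g=np.split(k,np.flatnonzero(np.diff(k)>4)+1); k=max(g,key=len)
        print(r,k[0],k[-1],len(k),S[r,k[0]+5],V[r,k[0]+5])
E
python3 - <<'E'
from h import *
o=monitor.get_obs();M=Rn.from_quat(o["orientation"]).as_matrix();p=viewer.camera_params("wrist")
for z in (.017,.01,0,-.01,-.02): print(z,proj(p,o["eef_pos"]+M@[.009,.025,z]).round(),proj(p,o["eef_pos"]+M@[-.009,.025,z]).round())
im=viewer.grab_frame("wrist"); cv2.imwrite("pics/g3.png",im[:,:,::-1]); edges(p,im,range(180,400,12))
# predicted sheet corners if undisturbed
for dx,z in ((-45.9,.042),(0,.0665),(45.9,.091)):
    for dy in (-31,31):
        a=np.radians(5); X=np.array([513.6+dx*np.cos(a)-dy*np.sin(a),353.9+dx*np.sin(a)+dy*np.cos(a)])/1000
        print(dx,dy,proj(p,(*X,z)).round())
E
```

```text
0.017 [372. 276.] [371. 309.]
0.01 [374. 282.] [373. 317.]
0 [377. 291.] [376. 328.]
-0.01 [381. 302.] [379. 340.]
-0.02 [385. 314.] [382. 354.]
180 246 406 156 2 145
192 247 405 153 2 146
204 251 405 152 21 185
216 252 404 151 22 189
228 251 403 148 22 189
240 252 399 143 22 189
252 251 401 150 21 191
264 252 400 149 23 191
276 253 401 147 24 192
288 253 399 147 23 191
300 260 380 121 22 193
312 261 380 120 20 190
324 261 379 119 20 192
336 262 379 118 17 224
348 258 382 125 15 242
360 255 385 131 15 242
372 251 391 141 16 242
384 251 395 145 16 242
396 308 341 21 25 122
-45.9 -31 [255. 191.]
-45.9 31 [388. 191.]
0 -31 [251. 304.]
0 31 [391. 304.]
45.9 -31 [248. 429.]
45.9 31 [395. 429.]
```

```bash
python3 - <<'E'
from h import *
im=cv2.imread("pics/g3.png")[:,:,::-1].copy(); H,S,V=masks(im)
for r in (186,196,210,240,270,285,292,296,300,310,330):
    print(r,[(c,int(H[r,c]),int(S[r,c]),int(V[r,c])) for c in (246,250,254,258,262,266,376,380,384,388,392,396,400,404,408)])
E
```

```text
186 [(246, 12, 59, 186), (250, 150, 4, 143), (254, 165, 3, 146), (258, 120, 2, 144), (262, 0, 2, 146), (266, 120, 2, 146), (376, 18, 8, 159), (380, 23, 7, 152), (384, 100, 5, 146), (388, 90, 2, 145), (392, 120, 3, 148), (396, 100, 5, 145), (400, 110, 5, 145), (404, 90, 2, 143), (408, 13, 118, 149)]
196 [(246, 13, 100, 163), (250, 0, 0, 143), (254, 10, 10, 156), (258, 19, 19, 186), (262, 22, 21, 185), (266, 19, 19, 187), (376, 21, 19, 186), (380, 23, 18, 186), (384, 21, 18, 187), (388, 20, 5, 142), (392, 105, 3, 146), (396, 90, 4, 144), (400, 90, 2, 143), (404, 0, 0, 137), (408, 13, 115, 159)]
210 [(246, 14, 118, 154), (250, 0, 4, 141), (254, 13, 14, 159), (258, 19, 22, 189), (262, 20, 20, 188), (266, 20, 20, 187), (376, 22, 20, 188), (380, 20, 20, 189), (384, 21, 19, 188), (388, 15, 8, 181), (392, 120, 3, 149), (396, 105, 3, 149), (400, 150, 2, 146), (404, 8, 8, 134), (408, 14, 118, 153)]
240 [(246, 15, 111, 222), (250, 13, 82, 172), (254, 16, 22, 173), (258, 19, 22, 189), (262, 19, 23, 190), (266, 19, 21, 190), (376, 21, 19, 189), (380, 19, 19, 188), (384, 19, 19, 189), (388, 17, 19
[... 1521 characters left out ...]
88, 16, 50, 96), (392, 14, 55, 97), (396, 13, 62, 95), (400, 13, 66, 93), (404, 12, 67, 95), (408, 11, 74, 93)]
310 [(246, 12, 72, 96), (250, 11, 77, 96), (254, 14, 66, 96), (258, 13, 63, 97), (262, 17, 22, 189), (266, 19, 21, 191), (376, 20, 20, 192), (380, 18, 28, 137), (384, 14, 49, 98), (388, 16, 45, 96), (392, 14, 53, 96), (396, 14, 56, 95), (400, 12, 63, 93), (404, 13, 63, 93), (408, 10, 64, 95)]
330 [(246, 14, 62, 91), (250, 14, 57, 94), (254, 16, 56, 95), (258, 16, 57, 94), (262, 17, 26, 159), (266, 20, 20, 194), (376, 21, 15, 242), (380, 19, 39, 112), (384, 17, 48, 101), (388, 17, 47, 98), (392, 16, 45, 96), (396, 15, 48, 95), (400, 16, 52, 94), (404, 14, 57, 90), (408, 14, 62, 91)]
```

The sheet hasn't moved: its edges at columns 255–386 match the prediction. The fingertips' lower edge shows at row 298, so at this opening the tips are at z ≈ 0.075, above the sheet. I'll open, go about 20 mm lower and close again.

{"api": "carry_out", "payload": {"motion": [88, 0, 0, 0, 0, 88, 0, 0, 0, 0, 88, 0, 0, 0, 0, 88, 0, 0, 0.4, 0, 88, 0.05, 0, 0.4, 0]}}

```text
time: 4.72
eef_pos: [0.514, 0.3531, 0.0481]
orientation: [-0.043, 0.999, -0.0, -0.0]
wrist_force: [0.9, -0.0, 0.5]
gripper_width: 0.996
gripper_force: 0.0
```

{"api": "carry_out", "payload": {"motion": [70, 0, 0, 0, 0, 60, 0, 0, 0, 0, 55, 0, 0, 0, 0, 55, 0, 0, 0, 0, 55, 0, 0, 0, 0]}}

```text
time: 5.35
eef_pos: [0.5142, 0.3535, 0.0491]
orientation: [-0.043, 0.999, 0.0, 0.0]
wrist_force: [-0.2, 1.2, 0.5]
gripper_width: 0.697
gripper_force: 30.0
```

```bash
python3 -c "
from h import *
go(.5136,.3542,.048,5)
o=monitor.get_obs(); print(o['gripper_force'])
im=viewer.grab_frame('wrist'); cv2.imwrite('pics/g4.png',im[:,:,::-1]); H,S,V=masks(im)
for r in (230,240,250,260,270,280,290,300,310,320,330): print(r,[(c,int(S[r,c]),int(V[r,c])) for c in (225,235,245,250,255,260,320)])"
```

```text
t=5.35 tcp [514.2 353.5  49.1] toolx yaw -175.1 w 61.3 F [-0.2  1.2  0.5] tz -1.0
turn -0.01  shift [0.02 0.03 0.05]
29.997975826263428
230 [(225, 124, 168), (235, 118, 169), (245, 17, 161), (250, 20, 190), (255, 19, 189), (260, 19, 190), (320, 17, 191)]
240 [(225, 122, 159), (235, 119, 158), (245, 21, 167), (250, 20, 191), (255, 20, 190), (260, 19, 190), (320, 19, 192)]
250 [(225, 120, 187), (235, 116, 162), (245, 23, 181), (250, 21, 191), (255, 21, 191), (260, 20, 192), (320, 17, 193)]
260 [(225, 112, 231), (235, 118, 177), (245, 24, 190), (250, 21, 192), (255, 21, 192), (260, 20, 191), (320, 17, 191)]
270 [(225, 112, 229), (235, 111, 230), (245, 25, 195), (250, 21, 193), (255, 20, 192), (260, 20, 192), (320, 17, 192)]
280 [(225, 114, 219), (235, 112, 221), (245, 22, 193), (250, 21, 194), (255, 20, 193), (260, 20, 193), (320, 17, 191)]
290 [(225, 111, 222), (235, 111, 222), (245, 21, 193), (250, 22, 193), (255, 22, 193), (260, 21, 192), (320, 20, 192)]
300 [(225, 92, 91), (235, 91, 87), (245, 22, 194), (250, 22, 194), (255, 20, 193), (260, 20, 193), (320, 19, 192)]
310 [(225, 95, 89), (235, 80, 86), (245, 21, 192), (250, 21, 192), (255, 20, 192), (260, 19, 191), (320, 17, 191)]
320 [(225, 82, 87), (235, 71, 86), (245, 23, 191), (250, 21, 192), (255, 22, 193), (260, 21, 193), (320, 19, 192)]
330 [(225, 83, 80), (235, 65, 83), (245, 20, 189), (250, 15, 239), (255, 16, 243), (260, 16, 244), (320, 16, 243)]
```

Gripped: 61 mm opening, 30 N. I'll lift and go part of the way to the pack.

{"api": "carry_out", "payload": {"motion": [55, 0, 0, -0.3, 0, 55, 0, 0, -0.6, 0, 55, 0, 0, -1, 0, 55, 0, 0, -1, 0, 55, 0, 0, -1, 0]}}

```text
time: 6.02
eef_pos: [0.514, 0.3531, 0.1482]
orientation: [-0.043, 0.999, 0.0, 0.0]
wrist_force: [-0.0, 0.0, -1.4]
gripper_width: 0.692
gripper_force: 30.0
```

{"api": "carry_out", "payload": {"motion": [55, 0, -0.5, -0.6, 0.4, 55, 0, -1, 0, 0.8, 55, 0, -1, 0, 0, 55, 0, -1, 0, 0, 55, 0, -1, 0, 0]}}

```text
time: 6.65
eef_pos: [0.5148, 0.2385, 0.1617]
orientation: [0.01, 1.0, -0.001, -0.0]
wrist_force: [0.3, 0.1, -2.3]
gripper_width: 0.693
gripper_force: 30.0
```

{"api": "carry_out", "payload": {"motion": [55, 0, -1, 0, 0, 55, 0, -1, 0, 0, 55, 0, -1, 0, 0, 55, 0, -0.5, 0, 0, 55, 0, 0, 0, 0]}}

```text
time: 7.28
eef_pos: [0.5134, 0.1521, 0.1616]
orientation: [0.01, 1.0, -0.0, -0.0]
wrist_force: [-0.2, 0.1, -1.9]
gripper_width: 0.698
gripper_force: 30.0
```

```bash
python3 - <<'E'
from h import *
go(.5435,.0022,.16,-1); o=monitor.get_obs(); print(o['gripper_force'])
p=viewer.camera_params("wrist"); im=viewer.grab_frame("wrist"); cv2.imwrite("pics/w2.png",im[:,:,::-1])
H,S,V=masks(im); yel=(H>18)&(H<34)&(S>120)&(V>110)
print(proj(p,(.543,.002,.061)))
c,st,cc=blob(yel,proj(p,(.543,.002,.061))); print(st,quad(c).tolist(),rect(ray(p,c,.061)))
E
```

```text
t=7.28 tcp [513.4 152.1 161.6] toolx yaw 178.8 w 61.4 F [-0.2  0.1 -1.9] tz -1.0
turn -0.04  shift [-1.31 -5.98  0.06]
29.998006224632263
[109.72261851 282.62242191]
[ 60 219  56   2  62] [[115, 219], [87, 220], [60, 220], [60, 219]] (array([496.4,  -4.1]), array([37.2,  0.7]), 88.8)
```

View pics/w2.png

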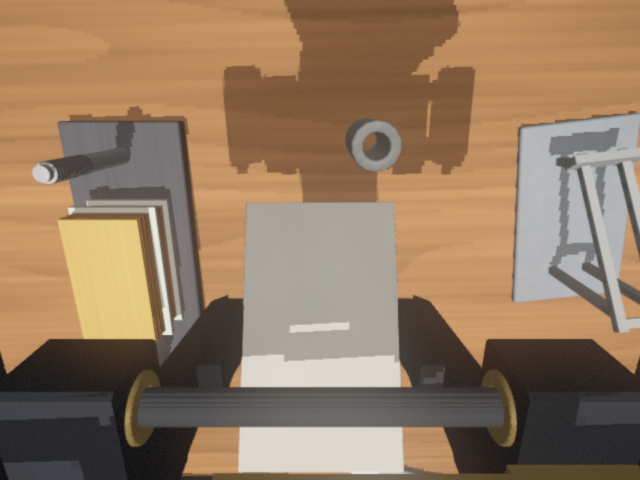

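The held sheet's low edge is at row 203 (columns 245–395) and it is still tilted. The pack's top billet has its near corners at (64,220) and (143,220), with its inner edge running to (157,335). The bare stud's top is at (44,172).

```bash
python3 - <<'E'
from h import *
p=viewer.camera_params("wrist"); im=cv2.imread("pics/w2.png")[:,:,::-1].copy(); H,S,V=masks(im)
yel=((H>18)&(H<34)&(S>120)&(V>150)).astype(np.uint8); yel[:,170:]=0
for r in (222,240,260,280,300,320):
    k=np.flatnonzero(yel[r]); print(r,k.min(),k.max(),end='; ')
for c in (75,90,105,120,135): print(c,np.flatnonzero(yel[150:330,c]).min()+150,end='; ')
print()
for n,q,z in (("nearL",(64,220),.061),("nearR",(143,220),.061),("right",(157,335),.061),("stud",(43,172),.105),("sleeve",(374,146),.066)): print(n,np.round(ray(p,q,z)[0]*1000,1))
for q in ((245,203),(395,203)):
    d=ray(p,q,.0)[0]; print(d)
M=Rn.from_quat(monitor.get_obs()["orientation"]).as_matrix()
e=monitor.get_obs()["eef_pos"]
for z in (.12,.125,.13,.135,.14,.145): print(z,(ray(p,[(245,203),(395,203)],z)-e)@M*1000)
E
```

```text
222 137 137; 240 140 140; 260 143 143; 280 146 146; 300 149 149; Traceback (most recent call last):
  File "<stdin>", line 5, in <module>
    return umr_minimum(a, axis, None, out, keepdims, initial, where)
ValueError: zero-size array to reduction operation minimum which has no identity
```

```bash
python3 - <<'E'
from h import *
p=viewer.camera_params("wrist"); im=cv2.imread("pics/w2.png")[:,:,::-1].copy(); H,S,V=masks(im)
print([(int(c),int(H[260,c]),int(S[260,c]),int(V[260,c])) for c in range(64,160,8)])
for n,q,z in (("nearL",(64,220),.061),("nearR",(143,220),.061),("right",(157,335),.061),("stud",(43,172),.105),("sleeve",(374,146),.066)): print(n,np.round(ray(p,q,z)[0]*1000,1))
o=monitor.get_obs();M=Rn.from_quat(o["orientation"]).as_matrix()
for z in (.12,.125,.13,.135,.14,.145,.15): print(z,((ray(p,[(245,203),(395,203)],z)-o["eef_pos"])@M*1000).round(1).tolist())
E
```

```text
[(64, 15, 126, 197), (72, 20, 116, 228), (80, 21, 115, 229), (88, 21, 114, 231), (96, 21, 113, 231), (104, 21, 114, 230), (112, 21, 112, 231), (120, 22, 111, 230), (128, 22, 109, 230), (136, 22, 109, 230), (144, 17, 126, 125), (152, 15, 126, 115)]
nearL [496.8 -18.3  61. ]
nearR [497.9  34.9  61. ]
right [586.5  30.9  61. ]
stud [458.7   6.6 105. ]
sleeve [451.8 188.5  66. ]
0.12 [[38.5, -38.1, 41.6], [38.5, 38.3, 41.6]]
0.125 [[39.6, -37.1, 36.6], [39.6, 37.3, 36.6]]
0.13 [[40.7, -36.2, 31.6], [40.7, 36.4, 31.6]]
0.135 [[41.9, -35.2, 26.6], [41.9, 35.4, 26.6]]
0.14 [[43.0, -34.2, 21.6], [43.0, 34.4, 21.6]]
0.145 [[44.2, -33.2, 16.6], [44.2, 33.4, 16.6]]
0.15 [[45.3, -32.2, 11.6], [45.3, 32.4, 11.6]]
```

```bash
python3 - <<'E'
from h import *
p=viewer.camera_params("wrist"); im=cv2.imread("pics/w2.png")[:,:,::-1].copy()
for r in (228,262,310): print(r,[(c,*map(int,im[r,c])) for c in [*range(56,92,3),*range(130,172,3)]])
print([(r,*map(int,im[r,100])) for r in range(200,232,2)])
E
```

```text
228 [(56, 206, 157, 108), (59, 221, 185, 119), (62, 229, 198, 126), (65, 227, 195, 124), (68, 229, 199, 126), (71, 229, 198, 127), (74, 228, 200, 127), (77, 229, 200, 129), (80, 229, 198, 127), (83, 229, 198, 127), (86, 229, 199, 127), (89, 230, 200, 129), (130, 229, 203, 130), (133, 229, 201, 129), (136, 228, 200, 130), (139, 128, 100, 66), (142, 107, 80, 55), (145, 126, 89, 65), (148, 114, 85, 58), (151, 195, 191, 179), (154, 231, 232, 222), (157, 194, 191, 181), (160, 100, 81, 65), (163, 116, 88, 65), (166, 170, 163, 154), (169, 162, 156, 146)]
262 [(56, 198, 149, 100), (59, 197, 149, 99), (62, 199, 150, 102), (65, 199, 152, 101), (68, 228, 197, 125), (71, 228, 196, 124), (74, 229, 197, 125), (77, 229, 198, 125), (80, 229, 198, 126), (83, 229, 199, 127), (86, 229, 198, 126), (89, 230, 200, 128), (130, 231, 203, 131), (133, 231, 204, 131), (136, 231, 204, 132), (139, 230, 204, 132), (142, 222, 193, 122), (145, 127, 95, 62), (148, 114, 87, 57), (151, 110, 81, 55), (154, 123, 93, 73), (157, 207, 205, 194), (160, 230, 230, 220), (163, 119, 106, 94), (166, 104, 78, 53), (169, 137, 123,
[... 211 characters left out ...]
195, 123), (86, 229, 199, 127), (89, 228, 196, 123), (130, 230, 199, 127), (133, 229, 204, 130), (136, 229, 202, 129), (139, 230, 202, 131), (142, 230, 203, 130), (145, 229, 201, 129), (148, 229, 201, 129), (151, 149, 122, 74), (154, 109, 80, 56), (157, 117, 85, 59), (160, 120, 89, 61), (163, 223, 222, 211), (166, 231, 230, 219), (169, 145, 138, 127)]
[(200, 141, 135, 124), (202, 169, 164, 154), (204, 163, 157, 145), (206, 122, 111, 100), (208, 169, 162, 152), (210, 169, 163, 152), (212, 157, 148, 136), (214, 123, 90, 62), (216, 125, 90, 63), (218, 128, 94, 63), (220, 211, 185, 117), (222, 230, 204, 132), (224, 228, 202, 130), (226, 229, 203, 131), (228, 229, 202, 130), (230, 229, 201, 128)]
```

```bash
python3 - <<'E'
from h import *
p=viewer.camera_params("wrist")
L=ray(p,[(58.5,228),(66.5,262),(77,310)],.061)*1000;R=ray(p,[(137.7,228),(142.8,262),(150,310)],.061)*1000;N=ray(p,[(100,219.5)],.061)*1000
print(L.round(1),R.round(1),N.round(1))
E
```

```text
[[502.4 -23.3  61. ]
 [527.1 -23.4  61. ]
 [564.6 -24.2  61. ]] [[503.4  30.4  61. ]
 [528.1  29.8  61. ]
 [565.6  28.9  61. ]] [[497.   6.  61.]]
```

Billet top: width 53.4 mm (should be 54), centre (545.0, 2.8), yaw −1.1°. Moving over it.

{"api": "carry_out", "payload": {"motion": [55, -0.2, -0.6, 0, 0, 55, -0.3, -1, 0, 0, 55, -0.3, -1, 0, 0, 55, -0.3, -1, 0, 0, 55, -0.16, -1, 0, 0]}}

```text
time: 7.95
eef_pos: [0.5435, 0.0367, 0.1613]
orientation: [0.009, 1.0, 0.0, 0.0]
wrist_force: [-0.2, -0.3, -2.4]
gripper_width: 0.695
gripper_force: 30.0
```

{"api": "carry_out", "payload": {"motion": [55, 0, -0.8, 0, 0, 55, 0, -0.4, 0, 0, 55, 0, -0.1, 0, 0, 55, 0, 0, 0, 0, 55, 0, 0, 0, 0]}}

```text
time: 8.57
eef_pos: [0.5422, 0.0065, 0.1615]
orientation: [0.008, 1.0, 0.0, 0.0]
wrist_force: [0.6, 0.7, -1.3]
gripper_width: 0.7
gripper_force: 30.0
```

```bash
python3 -c "
from h import *
go(.545,.0028,.078,-1.1)"
```

```text
t=8.57 tcp [542.2   6.5 161.5] toolx yaw 179.0 w 61.6 F [ 0.6  0.7 -1.3] tz -1.0
turn 0.03  shift [-0.11 -0.15  3.34]
```

{"api": "carry_out", "payload": {"motion": [55, -0.1, -0.15, 0.6, 0, 55, 0, 0, 0.8, 0, 55, 0, 0, 0.8, 0, 55, 0, 0, 0.7, 0, 55, 0, 0, 0.4, 0]}}

```text
time: 9.2
eef_pos: [0.544, 0.0015, 0.0772]
orientation: [0.009, 1.0, -0.0, -0.001]
wrist_force: [-0.6, 0.3, -1.2]
gripper_width: 0.694
gripper_force: 30.0
```

{"api": "carry_out", "payload": {"motion": [55, 0, 0, 0.15, 0, 55, 0, 0, 0.15, 0, 55, 0, 0, 0.1, 0, 55, 0, 0, 0.1, 0, 55, 0, 0, 0, 0]}}

```text
time: 9.82
eef_pos: [0.546, 0.0017, 0.067]
orientation: [0.009, 1.0, 0.0, 0.001]
wrist_force: [3.2, -0.5, 4.7]
gripper_width: 0.696
gripper_force: 30.0
```

```bash
python3 -c "
from h import *
go(.545,.0028,.0485,-1.1)"
```

```text
t=9.82 tcp [546.    1.7  67. ] toolx yaw 178.9 w 61.2 F [ 3.2 -0.5  4.7] tz -1.0
turn 0.01  shift [0.04 0.04 0.74]
```

{"api": "carry_out", "payload": {"motion": [55, 0, 0, 0.1, 0, 55, 0, 0, 0.1, 0, 55, 0, 0, 0.1, 0, 55, 0, 0, 0.1, 0, 55, 0, 0, 0, 0]}}

```text
time: 10.45
eef_pos: [0.5439, 0.0014, 0.056]
orientation: [0.009, 1.0, -0.0, -0.001]
wrist_force: [1.1, 0.2, 2.2]
gripper_width: 0.692
gripper_force: 30.0
```

```bash
python3 -c "
from h import *
go(.545,.0028,.0485,-1.1)
p=viewer.camera_params('wrist'); im=viewer.grab_frame('wrist'); cv2.imwrite('pics/w3.png',im[:,:,::-1])
H,S,V=masks(im)
print([(r,*map(int,im[r,320])) for r in range(150,260,5)])"
```

```text
t=10.45 tcp [543.9   1.4  56. ] toolx yaw 178.9 w 60.9 F [1.1 0.2 2.2] tz -1.0
turn 0.01  shift [-0.04  0.06  0.3 ]
[(150, 98, 98, 98), (155, 101, 100, 100), (160, 99, 99, 100), (165, 102, 100, 102), (170, 101, 99, 101), (175, 101, 102, 101), (180, 189, 185, 176), (185, 185, 180, 171), (190, 192, 188, 179), (195, 191, 188, 178), (200, 185, 180, 172), (205, 195, 192, 182), (210, 195, 191, 182), (215, 195, 191, 182), (220, 195, 191, 182), (225, 196, 192, 183), (230, 196, 192, 182), (235, 197, 193, 183), (240, 197, 192, 182), (245, 196, 192, 182), (250, 196, 191, 182), (255, 197, 193, 184)]
```

Rotating as hoped. Continue until it lies flat.

{"api": "carry_out", "payload": {"motion": [55, 0, 0, 0.08, 0, 55, 0, 0, 0.08, 0, 55, 0, 0, 0.07, 0, 55, 0, 0, 0.04, 0, 55, 0, 0, 0, 0]}}

```text
time: 11.12
eef_pos: [0.5449, 0.0014, 0.0497]
orientation: [0.009, 1.0, 0.0, 0.0]
wrist_force: [2.3, -0.4, 2.9]
gripper_width: 0.697
gripper_force: 30.0
```

```bash
python3 - <<'E'
from h import *
go(.545,.0028,.0485,-1.1)
p=viewer.camera_params('wrist'); im=viewer.grab_frame('wrist'); cv2.imwrite('pics/w4.png',im[:,:,::-1])
print([(r,*map(int,im[r,320])) for r in range(164,230,4)])
for q in (2,): print(proj(p,(.545-.052,.0038,.066)))
E
```

```text
t=11.12 tcp [544.9   1.4  49.7] toolx yaw 178.9 w 61.3 F [ 2.3 -0.4  2.9] tz -1.0
turn 0.01  shift [-0.    0.05  0.05]
[(164, 102, 101, 102), (168, 102, 102, 103), (172, 100, 98, 99), (176, 103, 101, 102), (180, 191, 186, 178), (184, 192, 189, 179), (188, 152, 148, 139), (192, 194, 190, 181), (196, 192, 188, 179), (200, 157, 125, 103), (204, 193, 189, 179), (208, 197, 192, 183), (212, 195, 191, 181), (216, 195, 190, 181), (220, 197, 192, 183), (224, 196, 191, 182), (228, 197, 192, 184)]
[323.58991695 202.24811346]
```

View pics/w4.png

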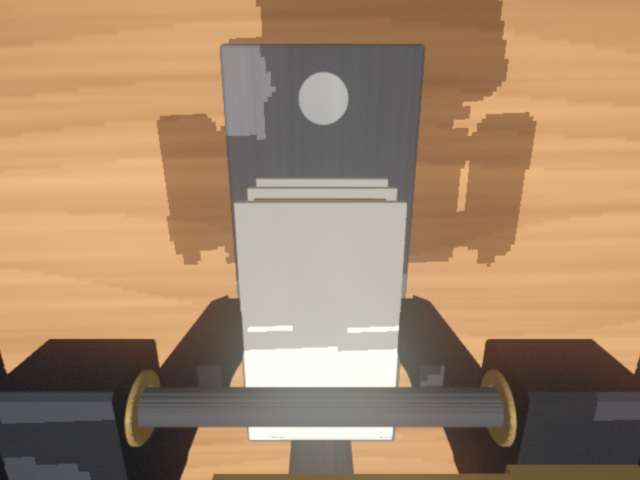

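The sheet is almost flat, with its near edge at row 203 (columns 236–405) squarely over the layers below it and its far edge at row 440. I'll press the last millimetre, then check.

{"api": "carry_out", "payload": {"motion": [55, 0, 0, 0.05, 0, 55, 0, 0, 0.03, 0, 55, 0, 0, 0.02, 0, 55, 0, 0, 0, 0, 55, 0, 0, 0, 0]}}

```text
time: 11.8
eef_pos: [0.5449, 0.0015, 0.0481]
orientation: [0.009, 1.0, -0.0, 0.001]
wrist_force: [0.6, -1.9, 11.7]
gripper_width: 0.694
gripper_force: 30.0
```

```bash
python3 - <<'E'
from h import *
go(.545,.0028,.0485,-1.1)
p=viewer.camera_params('wrist'); im=viewer.grab_frame('wrist')
a=np.radians(-1.1)
for dx in (-52,52):
  for dy in (-31,31): print(dx,dy,proj(p,(.545+(dx*np.cos(a)-dy*np.sin(a))/1e3,.0028+(dx*np.sin(a)+dy*np.cos(a))/1e3,.066)).round(1))
for r in (210,240,430,436,440,443,446):
    b=im[r].astype(int); k=np.flatnonzero((b[200:440,0]>165)&(b[200:440,0]-b[200:440,2]<40))+200; print(r,k.min() if len(k) else 0,k.max() if len(k) else 0)
E
```

```text
t=11.80 tcp [544.9   1.5  48.1] toolx yaw 178.9 w 61.1 F [ 0.6 -1.9 11.7] tz -1.0
turn 0.01  shift [-0.    0.05 -0.02]
-52 -31 [235.9 203.3]
-52 31 [411.1 203.4]
52 -31 [252.  435.5]
52 31 [393.4 435.7]
210 234 407
240 236 405
430 249 392
436 249 391
440 0 0
443 0 0
446 0 0
```

{"api": "carry_out", "payload": {"motion": [55, 0, 0, -0.03, 0, 55, 0, 0.05, 0, 0, 55, 0, 0, 0, 0, 66, 0, 0, 0, 0, 74, 0, 0, 0, 0]}}

```text
time: 12.48
eef_pos: [0.5433, 0.0031, 0.0473]
orientation: [0.009, 1.0, 0.0, -0.001]
wrist_force: [-0.2, -0.8, 0.2]
gripper_width: 0.828
gripper_force: 0.0
```

{"api": "carry_out", "payload": {"motion": [80, 0, 0, 0, 0, 80, 0, 0, -0.6, 0, 80, 0, 0, -1, 0, 80, 0, 0, -1, 0, 80, 0, 0, -1, 0]}}

```text
time: 13.1
eef_pos: [0.5445, 0.0028, 0.1397]
orientation: [0.009, 1.0, 0.0, 0.0]
wrist_force: [-0.4, 0.3, 0.7]
gripper_width: 0.906
gripper_force: 0.0
```

{"api": "carry_out", "payload": {"motion": [88, 0, 0, -1, 0, 88, 0, -1, 0, 1, 88, 0, -1, 0, 1, 88, 0, -1, 0, 1, 88, 0, -1, 0, 1]}}

```text
time: 13.72
eef_pos: [0.5286, -0.0982, 0.1621]
orientation: [0.186, 0.982, -0.0, -0.001]
wrist_force: [0.2, -0.7, 0.3]
gripper_width: 0.998
gripper_force: 0.0
```

{"api": "carry_out", "payload": {"motion": [88, 0, -0.4, 0, 0, 88, 0, 0, 0, 0, 88, 0, 0, 0, 0, 88, 0, 0, 0, 0, 88, 0, 0, 0, 0]}}

```text
time: 14.35
eef_pos: [0.5264, -0.1043, 0.1629]
orientation: [0.182, 0.983, 0.0, 0.0]
wrist_force: [-0.1, 0.9, -1.2]
gripper_width: 0.999
gripper_force: 0.0
```

```bash
python3 - <<'E'
from h import *
go(.533,-.332,.15,-21)
p=viewer.camera_params('wrist'); im=viewer.grab_frame('wrist'); cv2.imwrite('pics/w5.png',im[:,:,::-1])
cv2.imwrite('pics/t5.png',viewer.grab_frame('top')[:,:,::-1])
print(proj(p,(.545,.0028,.066)),proj(p,(.493,.0028,.066)),proj(p,(.533,-.332,.03)))
H,S,V=masks(im)
c,st,cc=blob((S<45)&(V>150)&(H<45),proj(p,(.52,.0028,.066))); print(st,quad(c).tolist(),rect(ray(p,c,.066)))
E
```

```text
t=14.35 tcp [ 526.4 -104.3  162.9] toolx yaw 159.0 w 87.9 F [-0.1  0.9 -1.2] tz -1.0
turn 0.00  shift [-3.51 -8.41  0.51]
[482.05784865 210.37068046] [462.27013774 133.99101085] [ 67.97238501 326.82350895]
[  403   116   139   177 15517] [[542, 265], [443, 296], [400, 145], [512, 115]] (array([541.6,  -1.6]), array([110.7,  69.6]), -1.1)
```

View pics/w5.png

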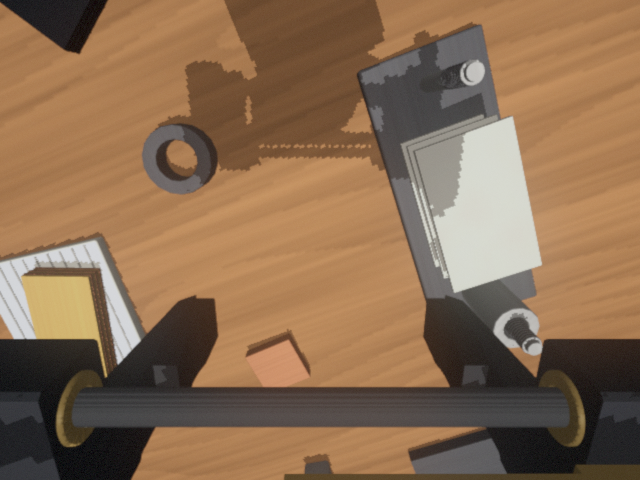

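The sheet lies flat on the pack with corners at about (413,149), (512,117), (541,264) and (454,291). The billet on the board shows at lower left, around (60,310). Moving over it.

{"api": "carry_out", "payload": {"motion": [88, -0.2, -0.6, 0, 0, 88, -0.5, -1, 0, 0, 88, -0.5, -1, 0, 0, 88, -0.5, -1, 0, 0, 88, -0.5, -1, 0, 0]}}

```text
time: 15.08
eef_pos: [0.5357, -0.2346, 0.1628]
orientation: [0.183, 0.983, -0.0, -0.0]
wrist_force: [0.4, 0.2, -0.2]
gripper_width: 1.001
gripper_force: 0.0
```

{"api": "carry_out", "payload": {"motion": [88, -0.5, -1, 0, 0, 88, -0.5, -1, 0, 0, 88, -0.3, -1, 0, 0, 88, 0, -0.5, 0, 0, 88, 0, 0, 0, 0]}}

```text
time: 15.7
eef_pos: [0.5338, -0.3266, 0.1626]
orientation: [0.184, 0.983, -0.0, -0.0]
wrist_force: [0.5, 0.3, -0.5]
gripper_width: 1.0
gripper_force: 0.0
```

```bash
python3 - <<'E'
from h import *
p=viewer.camera_params('wrist')
im=viewer.grab_frame('wrist'); cv2.imwrite('pics/w6.png',im[:,:,::-1])
go(.533,-.332,.06,-21)
H,S,V=masks(im); s=proj(p,(.51,-.325,.03)); print(s)
m=((H>16)&(H<34)&(S>85)&(V>90)&(im[...,1].astype(int)*1.0>im[...,0]*.82)); 
c,st,cc=blob(m,s); print(st,quad(c).tolist(),rect(ray(p,c,.03)))
for r in range(int(s[1])-70,int(s[1])+60,15):
    k=np.flatnonzero(m[r,150:500])+150
    if len(k): print(r,k[0],k[-1],len(k),ray(p,[(k[0],r),(k[-1],r)],.03).round(4).tolist())
E
```

```text
t=15.75 tcp [ 534.6 -325.1  162.8] toolx yaw 158.9 w 88.1 F [-0.2  0.8 -0.6] tz -1.0
turn -0.02  shift [-0.04 -0.28  4.11]
[310.76401622 196.51980412]
[ 276  166   72  120 8065] [[347, 166], [343, 285], [279, 285], [276, 166]] (array([ 533.3, -333.7]), array([94.7, 51.9]), -21.6)
171 276 347 72 [[0.4833, -0.3417, 0.03], [0.502, -0.2934, 0.03]]
186 277 346 70 [[0.4937, -0.3453, 0.03], [0.5121, -0.2979, 0.03]]
201 277 346 70 [[0.5041, -0.3498, 0.03], [0.5227, -0.3017, 0.03]]
216 278 345 68 [[0.515, -0.3536, 0.03], [0.5332, -0.3064, 0.03]]
231 278 344 67 [[0.5259, -0.3583, 0.03], [0.5441, -0.3111, 0.03]]
246 278 344 67 [[0.537, -0.363, 0.03], [0.5555, -0.3153, 0.03]]
```

{"api": "carry_out", "payload": {"motion": [88, -0.08, -0.34, 0.6, 0.1, 88, 0, 0, 1, 0, 88, 0, 0, 1, 0, 88, 0, 0, 1, 0, 88, 0, 0, 1, 0]}}

```text
time: 16.38
eef_pos: [0.5336, -0.3332, 0.0461]
orientation: [0.187, 0.982, 0.0, -0.0]
wrist_force: [0.5, -0.9, 0.1]
gripper_width: 0.998
gripper_force: 0.0
```

{"api": "carry_out", "payload": {"motion": [88, 0, 0, 0.7, 0, 88, 0, 0, 0.3, 0, 88, 0, 0, 0.2, 0, 88, 0, 0, 0.1, 0, 88, 0, 0, 0, 0]}}

```text
time: 17.0
eef_pos: [0.5341, -0.3342, 0.0158]
orientation: [0.187, 0.982, -0.0, 0.0]
wrist_force: [-0.4, -0.6, -0.7]
gripper_width: 0.993
gripper_force: 0.0
```

```bash
python3 -c "
from h import *
go(.5333,-.3337,.010,-21.6)"
```

```text
t=17.00 tcp [ 534.1 -334.2   15.8] toolx yaw 158.4 w 87.3 F [-0.4 -0.6 -0.7] tz -1.0
turn 0.01  shift [0.04 0.01 0.23]
```

{"api": "carry_out", "payload": {"motion": [88, 0.02, 0, 0.1, 0, 88, 0, 0, 0.08, 0, 75, 0, 0, 0, 0, 60, 0, 0, 0, 0, 48, 0, 0, 0, 0]}}

```text
time: 17.62
eef_pos: [0.5334, -0.3339, 0.0109]
orientation: [0.187, 0.982, 0.0, 0.0]
wrist_force: [-0.2, -0.8, -0.5]
gripper_width: 0.682
gripper_force: 0.0
```

{"api": "carry_out", "payload": {"motion": [48, 0, 0, 0, 0, 48, 0, 0, 0, 0, 48, 0, 0, -0.15, 0, 48, 0, 0, -0.4, 0, 48, 0, 0, -0.4, 0]}}

```text
time: 18.25
eef_pos: [0.533, -0.3337, 0.0349]
orientation: [0.187, 0.982, 0.0, -0.0]
wrist_force: [0.2, 0.3, -7.3]
gripper_width: 0.608
gripper_force: 30.0
```

Billet held (7.3 N, 53.5 mm). Lifting, turning and going to a spot beside the pack for a measurement.

{"api": "carry_out", "payload": {"motion": [48, 0, 0, -1, 0, 48, 0, 0, -1, -1, 48, 0, 0, -1, -1, 48, 0, 0, -1, -1, 48, 0, 0, -1, -1]}}

```text
time: 18.88
eef_pos: [0.5328, -0.3339, 0.1609]
orientation: [0.012, 1.0, -0.0, -0.0]
wrist_force: [0.5, 0.5, -7.2]
gripper_width: 0.605
gripper_force: 30.0
```

{"api": "carry_out", "payload": {"motion": [48, 0, 0.5, -0.2, -0.1, 48, 0, 0.9, 0, 0, 48, 0, 1, 0, 0, 48, 0, 1, 0, 0, 48, 0, 1, 0, 0]}}

```text
time: 19.5
eef_pos: [0.5346, -0.2216, 0.1639]
orientation: [0.01, 1.0, 0.001, -0.001]
wrist_force: [0.2, -0.2, -7.3]
gripper_width: 0.609
gripper_force: 30.0
```

{"api": "carry_out", "payload": {"motion": [48, 0, 1, 0, 0, 48, 0, 1, 0, 0, 48, 0, 0.5, 0, 0, 48, 0, 0, 0, 0, 48, 0, 0, 0, 0]}}

```text
time: 20.12
eef_pos: [0.5364, -0.1629, 0.1644]
orientation: [0.01, 1.0, -0.001, -0.0]
wrist_force: [0.8, -0.8, -7.2]
gripper_width: 0.612
gripper_force: 30.0
```

```bash
python3 - <<'E'
from h import *
go(.545,.0028,.16,-1.1)
p=viewer.camera_params('wrist'); im=viewer.grab_frame('wrist'); cv2.imwrite('pics/w7.png',im[:,:,::-1])
print(proj(p,(.493,-.028,.066)),proj(p,(.493,.034,.066)))
for x in (.510,.525,.540):
    u,v=proj(p,(x,.0028,.066)); r=int(v); u=int(u)
    row=im[r].astype(int); w=(row[:,0]>110)&(row[:,0]-row[:,2]<45)
    L=u
    while w[L]: L-=1
    R=u
    while R<639 and w[R]: R+=1
    print(r,L,R,(ray(p,[(L+.5,r),(R-.5,r)],.066)*1000).round(1).tolist(),[tuple(map(int,im[r,c])) for c in range(L-8,L+4,2)])
u=int(proj(p,(.5,.0128,.066))[0]); print(u,[(r,*map(int,im[r,u])) for r in range(130,240,4)])
E
```

```text
t=20.12 tcp [ 536.4 -162.9  164.4] toolx yaw 178.8 w 53.8 F [ 0.8 -0.8 -7.2] tz -1.0
turn -0.01  shift [-0.22  6.63  0.17]
[529.01744727 171.73344075] [626.23278693 169.78344982]
196 524 621 [[508.8, -28.6, 66.0], [510.0, 34.1, 66.0]] [(97, 78, 61), (81, 67, 57), (99, 79, 65), (84, 82, 72), (94, 92, 86), (195, 194, 184)]
219 520 615 [[524.3, -29.0, 66.0], [525.6, 33.6, 66.0]] [(102, 82, 68), (85, 73, 61), (97, 80, 66), (90, 85, 76), (99, 98, 91), (192, 191, 182)]
240 516 610 [[539.1, -29.6, 66.0], [540.3, 33.4, 66.0]] [(93, 78, 65), (87, 75, 64), (93, 77, 65), (93, 85, 73), (95, 94, 87), (161, 162, 154)]
590 [(130, 96, 96, 97), (134, 97, 96, 97), (138, 98, 98, 99), (142, 98, 97, 97), (146, 100, 101, 102), (150, 103, 101, 101), (154, 102, 102, 103), (158, 101, 100, 101), (162, 102, 100, 101), (166, 147, 143, 135), (170, 151, 149, 141), (174, 210, 212, 202), (178, 210, 211, 202), (182, 209, 211, 202), (186, 210, 213, 203), (190, 210, 212, 203), (194, 210, 211, 202), (198, 211, 213, 203), (202, 209, 212, 201), (206, 210, 212, 202), (210, 210, 213, 203), (214, 210, 212, 203), (218, 210, 212, 203), (222, 211, 212, 203), (226, 211, 213, 203), (230, 211, 213, 202), (234, 212, 214, 204), (238, 211, 213, 202)]
```

{"api": "carry_out", "payload": {"motion": [48, -0.04, 0.6, 0, 0, 48, -0.04, 1, 0, 0, 48, -0.04, 1, 0, 0, 48, -0.04, 1, 0, 0, 48, -0.04, 1, 0, 0]}}

```text
time: 20.8
eef_pos: [0.5439, -0.0447, 0.1647]
orientation: [0.009, 1.0, 0.0, 0.0]
wrist_force: [0.5, 0.7, -7.4]
gripper_width: 0.61
gripper_force: 30.0
```

{"api": "carry_out", "payload": {"motion": [48, -0.04, 1, 0, 0, 48, 0, 0.7, 0.6, 0, 48, 0, 0.31, 1, 0, 48, 0, 0, 1, 0, 48, 0, 0, 0.4, 0]}}

```text
time: 21.42
eef_pos: [0.545, 0.0045, 0.0885]
orientation: [0.009, 1.0, 0.0, -0.001]
wrist_force: [-0.2, -0.8, -6.6]
gripper_width: 0.616
gripper_force: 30.0
```

{"api": "carry_out", "payload": {"motion": [48, 0, 0, 0, 0, 48, 0, 0, 0, 0, 48, 0, 0, 0, 0, 48, 0, 0, 0, 0, 48, 0, 0, 0, 0]}}

```text
time: 22.05
eef_pos: [0.5459, 0.0036, 0.0899]
orientation: [0.009, 1.0, 0.0, 0.0]
wrist_force: [0.1, 0.1, -7.4]
gripper_width: 0.609
gripper_force: 30.0
```

```bash
python3 -c "
from h import *
go(.5455,.0022,.065,-1.2)"
```

```text
t=22.05 tcp [545.9   3.6  89.9] toolx yaw 178.9 w 53.6 F [ 0.1  0.1 -7.4] tz -1.0
turn 0.02  shift [ 0.02 -0.06  1.  ]
```

Lower gently to contact.

{"api": "carry_out", "payload": {"motion": [48, 0, -0.05, 0.4, 0, 48, 0, 0, 0.3, 0, 48, 0, 0, 0.15, 0, 48, 0, 0, 0.05, 0, 48, 0, 0, 0, 0]}}

```text
time: 22.68
eef_pos: [0.5458, 0.0026, 0.0671]
orientation: [0.009, 1.0, 0.0, 0.0]
wrist_force: [0.2, 0.1, -6.3]
gripper_width: 0.611
gripper_force: 30.0
```

```bash
python3 - <<'E'
from h import *
go(.5455,.0022,.065,-1.2)
p=viewer.camera_params('wrist'); im=viewer.grab_frame('wrist'); cv2.imwrite('pics/w8.png',im[:,:,::-1])
for r in (215,240,260,275): 
    row=im[r].astype(int); g=np.abs(np.diff(row[:,0]))+np.abs(np.diff(row[:,2])); print(r,[(int(c),tuple(row[c+3])) for c in np.flatnonzero(g>40) if 200<c<440])
E
```

```text
t=22.68 tcp [545.8   2.6  67.1] toolx yaw 178.9 w 53.8 F [ 0.2  0.1 -6.3] tz -1.0
turn 0.03  shift [ 0.01 -0.02  0.08]
215 [(241, (np.int64(198), np.int64(192), np.int64(180))), (242, (np.int64(195), np.int64(183), np.int64(170))), (245, (np.int64(160), np.int64(119), np.int64(86))), (246, (np.int64(159), np.int64(118), np.int64(83)))]
240 [(209, (np.int64(234), np.int64(183), np.int64(131))), (238, (np.int64(119), np.int64(103), np.int64(98))), (242, (np.int64(198), np.int64(191), np.int64(179))), (243, (np.int64(198), np.int64(185), np.int64(165))), (246, (np.int64(197), np.int64(167), np.int64(105))), (437, (np.int64(226), np.int64(175), np.int64(123))), (438, (np.int64(227), np.int64(176), np.int64(123)))]
260 [(239, (np.int64(151), np.int64(140), np.int64(137))), (245, (np.int64(196), np.int64(170), np.int64(124))), (247, (np.int64(197), np.int64(166), np.int64(104))), (393, (np.int64(149), np.int64(140), np.int64(138))), (398, (np.int64(221), np.int64(170), np.int64(119)))]
275 [(240, (np.int64(155), np.int64(144), np.int64(141))), (248, (np.int64(196), np.int64(163), np.int64(102))), (392, (np.int64(150), np.int64(139), np.int64(135))), (397, (np.int64(221), np.int64(172), np.int64(121)))]
```

```bash
python3 - <<'E'
from h import *
p=viewer.camera_params('wrist'); im=cv2.imread('pics/w8.png')[:,:,::-1].copy()
for r in (240,260): print(r,[(c,*map(int,im[r,c])) for c in range(384,402,1)])
# invert: sheet left px 242.5 @z .066, billet left 246.5 @z .086 (row 250); right billet edge
print((ray(p,[(242.5,240),(244.5,275)],.066)*1000).round(1),(ray(p,[(246.5,240),(248.5,275),(392.5,275),(393.3,260)],.0865)*1000).round(1))
print([(r,*map(int,im[r,300])) for r in range(150,230,3)])
E
```

```text
240 [(384, 198, 167, 106), (385, 199, 167, 106), (386, 198, 167, 106), (387, 198, 167, 105), (388, 198, 168, 105), (389, 197, 167, 104), (390, 196, 165, 103), (391, 197, 166, 105), (392, 197, 165, 104), (393, 196, 165, 103), (394, 189, 161, 105), (395, 161, 135, 99), (396, 123, 108, 98), (397, 117, 104, 97), (398, 114, 100, 93), (399, 115, 97, 86), (400, 131, 103, 79), (401, 156, 116, 81)]
260 [(384, 198, 167, 105), (385, 197, 166, 104), (386, 197, 167, 105), (387, 198, 168, 106), (388, 196, 164, 102), (389, 198, 165, 104), (390, 197, 165, 104), (391, 196, 164, 103), (392, 195, 164, 104), (393, 187, 160, 115), (394, 164, 149, 134), (395, 154, 145, 142), (396, 149, 140, 138), (397, 144, 132, 127), (398, 166, 136, 118), (399, 201, 154, 110), (400, 220, 171, 119), (401, 221, 170, 119)]
[[513.4 -29.1  66. ]
 [529.2 -29.5  66. ]] [[506.7 -23.2  86.5]
 [520.5 -23.5  86.5]
 [521.4  30.1  86.5]
 [515.4  30.2  86.5]]
[(150, 103, 100, 102), (153, 105, 101, 102), (156, 104, 102, 102), (159, 102, 101, 102), (162, 104, 101, 103), (165, 105, 102, 104), (168, 106, 102, 104), (171, 158, 154, 146), (174, 197, 192, 182), (177, 183, 178, 169), (180, 193, 188, 179), (183, 198, 193, 182), (186, 197, 192, 183), (189, 136, 129, 121), (192, 197, 193, 183), (195, 199, 194, 184), (198, 198, 193, 182), (201, 198, 193, 183), (204, 194, 187, 176), (207, 154, 115, 85), (210, 144, 105, 81), (213, 129, 98, 71), (216, 137, 111, 75), (219, 195, 165, 105), (222, 195, 166, 105), (225, 197, 167, 108), (228, 197, 167, 107)]
```

The billet is within about 1 mm of centre. A small nudge, then touch down and release.

{"api": "carry_out", "payload": {"motion": [48, 0, -0.03, 0.02, 0, 48, 0, 0, 0.04, 0, 48, 0, 0, 0.03, 0, 48, 0, 0, 0.02, 0, 48, 0, 0, 0, 0]}}

```text
time: 23.35
eef_pos: [0.5458, 0.0016, 0.0649]
orientation: [0.009, 1.0, -0.0, 0.0]
wrist_force: [-1.4, -1.1, 1.3]
gripper_width: 0.608
gripper_force: 30.0
```

{"api": "carry_out", "payload": {"motion": [56, 0, 0, 0, 0, 64, 0, 0, 0, 0, 72, 0, 0, 0, 0, 76, 0, 0, -0.3, 0, 76, 0, 0, -0.8, 0]}}

```text
time: 23.98
eef_pos: [0.5452, 0.0017, 0.0919]
orientation: [0.009, 1.0, -0.0, -0.001]
wrist_force: [0.2, -0.3, -0.2]
gripper_width: 0.865
gripper_force: 0.0
```

{"api": "carry_out", "payload": {"motion": [76, 0, 0, -1, 0, 76, 0, 0, -1, 0, 76, 0, 0, -1, 0, 76, 0.4, 0.6, -0.1, 0, 76, 0.5, 1, 0, 0]}}

```text
time: 24.6
eef_pos: [0.5231, 0.0425, 0.1693]
orientation: [0.01, 1.0, 0.0, -0.0]
wrist_force: [0.6, -0.0, 0.1]
gripper_width: 0.863
gripper_force: 0.0
```

{"api": "carry_out", "payload": {"motion": [76, 0.5, 1, 0, 0, 76, 0.5, 1, 0, 0, 76, 0.5, 1, 0, 0, 76, 0.5, 0.8, 0, 0, 76, 0.5, 0.6, 0, 0]}}

```text
time: 25.22
eef_pos: [0.4615, 0.1551, 0.1688]
orientation: [0.008, 1.0, 0.0, -0.001]
wrist_force: [0.1, 0.5, -0.5]
gripper_width: 0.862
gripper_force: 0.0
```

{"api": "carry_out", "payload": {"motion": [76, 0.3, 0.5, 0, 0, 76, 0, 0, 0, 0, 76, 0, 0, 0, 0, 76, 0, 0, 0, 0, 76, 0, 0, 0, 0]}}

```text
time: 25.85
eef_pos: [0.4566, 0.1653, 0.1694]
orientation: [0.01, 1.0, -0.0, 0.0]
wrist_force: [-0.9, 0.4, 0.1]
gripper_width: 0.864
gripper_force: 0.0
```

```bash
python3 - <<'E'
from h import *
go(.452,.189,.15)
p=viewer.camera_params('wrist'); im=viewer.grab_frame('wrist'); cv2.imwrite('pics/w9.png',im[:,:,::-1]); cv2.imwrite('pics/t9.png',viewer.grab_frame('top')[:,:,::-1])
s=proj(p,(.452,.189,.066)); st=proj(p,(.4595,.0045,.105)); print(s,st)
g=cv2.cvtColor(im,cv2.COLOR_RGB2GRAY); H,S,V=masks(im)
for n,c,z,r in (("sleeve",s,.066,(20,60)),("stud",st,.105,(7,22))):
    x,y=np.clip(c.astype(int),70,570); y=max(70,y); sub=g[y-70:y+70,x-70:x+70]
    q=cv2.HoughCircles(cv2.medianBlur(sub,3),cv2.HOUGH_GRADIENT,1,20,param1=120,param2=14,minRadius=r[0],maxRadius=r[1])
    if q is not None:
        for k in q[0][:4]:
            u=(k[0]+x-70,k[1]+y-70); print(n,u,k[2],(ray(p,u,z)[0]*1000).round(1))
E
```

```text
t=25.85 tcp [456.6 165.3 169.4] toolx yaw 178.9 w 76.0 F [-0.9  0.4  0.1] tz -1.0
turn 0.00  shift [0.2  0.94 0.78]
[354.31860747 230.58584022] [ 52.53240687 267.10944415]
sleeve (np.float64(353.5), np.float64(228.5)) 22.4 [450.5 188.4  66. ]
stud (np.float64(53.5), np.float64(264.5)) 10.0 [457.8   5.5 105. ]
```

View pics/w9.png

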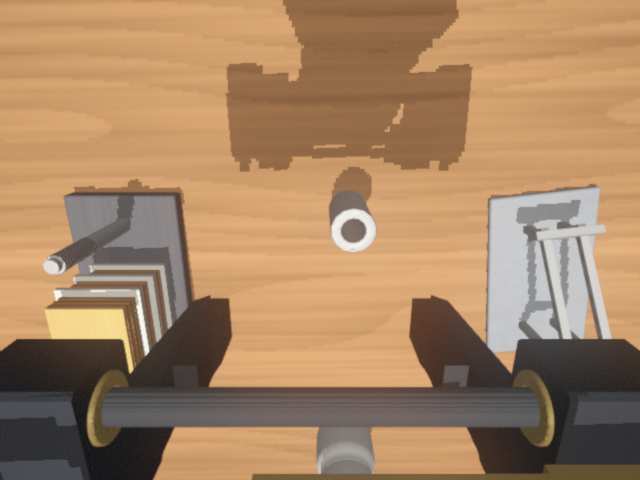

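The tube's top is at (353,230), the stud's top at (53,265), and the pack at left is stacked neatly. I'm now going over the sleeve and down.

{"api": "carry_out", "payload": {"motion": [76, 0.12, 0.5, 0, 0, 76, 0.12, 0.42, 0.3, 0, 76, 0, 0, 0.9, 0, 76, 0, 0, 0.8, 0, 76, 0, 0, 0, 0]}}

```text
time: 26.58
eef_pos: [0.4494, 0.1895, 0.1181]
orientation: [0.008, 1.0, -0.001, -0.001]
wrist_force: [0.4, 0.6, -0.2]
gripper_width: 0.859
gripper_force: 0.0
```

```bash
python3 - <<'E'
from h import *
p=viewer.camera_params('wrist'); im=viewer.grab_frame('wrist')
go(.451,.1884,.046)
x,y=proj(p,(.451,.1884,.066)).astype(int); print(x,y)
g=cv2.cvtColor(im,cv2.COLOR_RGB2GRAY)[y-70:y+70,x-70:x+70]
q=cv2.HoughCircles(cv2.medianBlur(g,3),cv2.HOUGH_GRADIENT,1,20,param1=120,param2=16,minRadius=25,maxRadius=50)
for k in q[0][:3]: print(k,(ray(p,(k[0]+x-70,k[1]+y-70),.066)[0]*1000).round(1))
E
```

```text
t=26.62 tcp [450.  189.7 118.9] toolx yaw 179.0 w 76.1 F [0.5 0.6 0.1] tz -1.0
turn 0.00  shift [-0.04 -0.05  2.92]
318 268
[70.5 71.5 25.7] [451.7 188.7  66. ]
```

{"api": "carry_out", "payload": {"motion": [76, -0.06, -0.04, 0.7, 0, 76, 0, 0, 0.9, 0, 76, 0, 0, 0.8, 0, 76, 0, 0, 0.5, 0, 60, 0, 0, 0, 0]}}

```text
time: 27.25
eef_pos: [0.4521, 0.1882, 0.0468]
orientation: [0.009, 1.0, -0.0, -0.0]
wrist_force: [0.7, 0.5, -0.6]
gripper_width: 0.776
gripper_force: 0.0
```

{"api": "carry_out", "payload": {"motion": [45, 0, 0, 0, 0, 35, 0, 0, 0, 0, 26, 0, 0, 0, 0, 26, 0, 0, 0, 0, 26, 0, 0, 0, 0]}}

```text
time: 27.88
eef_pos: [0.4524, 0.188, 0.0472]
orientation: [0.009, 1.0, 0.0, 0.0]
wrist_force: [-0.5, -0.4, 3.3]
gripper_width: 0.344
gripper_force: 30.0
```

{"api": "carry_out", "payload": {"motion": [26, 0, 0, -0.2, 0, 26, 0, 0, -0.6, 0, 26, 0, 0, -1, 0, 26, 0, 0, -1, 0, 26, 0, 0, -1, 0]}}

```text
time: 28.5
eef_pos: [0.4517, 0.1876, 0.1426]
orientation: [0.009, 1.0, -0.0, -0.001]
wrist_force: [0.9, 0.5, -3.4]
gripper_width: 0.348
gripper_force: 30.0
```

```bash
python3 - <<'E'
from h import *
go(.459,.09,.15)
E
```

```text
t=28.50 tcp [451.7 187.6 142.6] toolx yaw 178.9 w 30.6 F [ 0.9  0.5 -3.4] tz -1.0
turn 0.00  shift [-0.37 -3.9  -0.3 ]
```

Sleeve held (3.4 N). Staging beside the stud, above its height, to measure both in one frame.

{"api": "carry_out", "payload": {"motion": [26, 0, 0, -0.8, 0, 26, 0, -0.5, -0.3, 0, 26, -0.1, -1, 0, 0, 26, -0.1, -1, 0, 0, 26, -0.1, -1, 0, 0]}}

```text
time: 29.12
eef_pos: [0.4571, 0.0981, 0.1687]
orientation: [0.01, 1.0, -0.001, -0.001]
wrist_force: [-0.9, -0.0, -3.1]
gripper_width: 0.349
gripper_force: 30.0
```

{"api": "carry_out", "payload": {"motion": [26, 0, -0.4, 0, 0, 26, 0, 0, 0, 0, 26, 0, 0, 0, 0, 26, 0, 0, 0, 0, 26, 0, 0, 0, 0]}}

```text
time: 29.75
eef_pos: [0.4579, 0.091, 0.1694]
orientation: [0.009, 1.0, 0.0, 0.0]
wrist_force: [0.2, 0.2, -3.1]
gripper_width: 0.341
gripper_force: 30.0
```

```bash
python3 - <<'E'
from h import *
go(.459,.0048,.17)
p=viewer.camera_params('wrist'); im=viewer.grab_frame('wrist'); cv2.imwrite('pics/w10.png',im[:,:,::-1])
o=monitor.get_obs(); e=o["eef_pos"]; g=cv2.cvtColor(im,cv2.COLOR_RGB2GRAY)
for n,c,z,r in (("sleeve",(e[0],e[1],e[2]+.019),e[2]+.019,(38,75)),("stud",(.459,.0048,.105),.105,(8,20))):
    x,y=proj(p,c).astype(int); h=90 if n=="sleeve" else 40; print(n,x,y); x0,y0=max(0,x-h),y-h
    q=cv2.HoughCircles(cv2.medianBlur(g[y0:y+h,x0:x+h],3),cv2.HOUGH_GRADIENT,1,20,param1=120,param2=14,minRadius=r[0],maxRadius=r[1])
    if q is not None:
        for k in q[0][:4]: print(k[2],k[0]+x0,k[1]+y0,(ray(p,(k[0]+x0,k[1]+y0),z)[0]*1000).round(1))
b=cv2.threshold(g,150,255,0)[1]
x,y=proj(p,(.459,.0048,.105)).astype(int); print([''.join('%4d'%v for v in g[r,x-24:x+24:3]) for r in range(y-20,y+20,4)])
E
```

```text
t=29.75 tcp [457.9  91.  169.4] toolx yaw 179.0 w 30.0 F [ 0.2  0.2 -3.1] tz -1.0
turn 0.00  shift [-0.11 -3.45 -0.02]
sleeve 319 333
60.0 300.5 296.5 [441.8  84.  188.4]
38.8 321.5 335.5 [458.9  91.7 188.4]
38.4 319.5 281.5 [435.7  91.3 188.4]
56.4 343.5 286.5 [437.9 100.4 188.4]
stud 175 261
10.3 176.5 260.5 [458.2   5.4 105. ]
[' 183 184 183 182 153 155 153 153 152 150 118  96  98  99  99 100', ' 192 193 193 193 151 154 154 152 151 104 102 101 105  97  96  92', ' 198 198 197 197 160 155 154 137 102 100 100 102 101 101  96  94', ' 199 198 198 199 179 157 221 173 151 163 179 104  99 101 101 116', ' 201 203 202 202 193 189 226 241 240 203 121 194 113 106 117 112', ' 195 196 197 196 195 199 241 241 242 247 197 211 136 156 159 159', ' 189 190 189 191 190 160 240 241 241 246 235 235 186 188 188 188', ' 188 187 188 186 187 151 158 193 225 213 157 111 111 112 110 111', ' 185 186 187 186 187 166 198 195 195 195 195 195 194 195 194 194', ' 184 184 185 184 183 175 238 182 179 181 179 181 179 179 179 179']
```

{"api": "carry_out", "payload": {"motion": [26, -0.02, -0.6, 0, 0, 26, -0.02, -1, 0, 0, 26, -0.02, -1, 0, 0, 26, -0.02, -0.6, 0, 0, 26, 0, -0.24, 0, 0]}}

```text
time: 30.42
eef_pos: [0.4582, 0.003, 0.1694]
orientation: [0.01, 1.0, -0.0, -0.0]
wrist_force: [0.2, 0.0, -3.0]
gripper_width: 0.344
gripper_force: 30.0
```

{"api": "carry_out", "payload": {"motion": [26, 0, 0, 0, 0, 26, 0, 0, 0, 0, 26, 0, 0, 0, 0, 26, 0, 0, 0, 0, 26, 0, 0, 0, 0]}}

```text
time: 31.05
eef_pos: [0.4583, 0.0045, 0.1694]
orientation: [0.009, 1.0, 0.0, 0.0]
wrist_force: [-1.1, 0.2, -2.8]
gripper_width: 0.339
gripper_force: 30.0
```

```bash
python3 - <<'E'
from h import *
p=viewer.camera_params('wrist'); im=viewer.grab_frame('wrist'); cv2.imwrite('pics/w11.png',im[:,:,::-1])
go(.4585,.005,.155); e=[]
for i in range(1): pass
g=cv2.cvtColor(im,cv2.COLOR_RGB2GRAY)
# stud top seen through/behind the sleeve? and seated-sleeve/plate corners as a cross-check
x,y=proj(p,(.4585,.005,.105)).astype(int); print(x,y, proj(p,(.4585,.005,.188)))
E
```

```text
t=31.10 tcp [458.3   4.5 169.4] toolx yaw 179.0 w 30.3 F [-0.1 -0.4 -2.6] tz -1.0
turn 0.00  shift [-0.01  0.02  0.58]
320 258 [320.90713516 333.11062911]
```

{"api": "carry_out", "payload": {"motion": [26, 0, 0.02, 0.4, 0, 26, 0, 0, 0.2, 0, 26, 0, 0, 0.15, 0, 26, 0, 0, 0.15, 0, 26, 0, 0, 0.05, 0]}}

```text
time: 31.72
eef_pos: [0.4582, 0.0048, 0.1454]
orientation: [0.009, 1.0, 0.0, -0.0]
wrist_force: [0.3, 0.2, -3.0]
gripper_width: 0.342
gripper_force: 30.0
```

No contact force with the sleeve's underside 7 mm below the stud's top, so it is on the stud. Continuing down.

{"api": "carry_out", "payload": {"motion": [26, 0, 0, 0.4, 0, 26, 0, 0, 0.6, 0, 26, 0, 0, 0.6, 0, 26, 0, 0, 0.6, 0, 26, 0, 0, 0.6, 0]}}

```text
time: 32.35
eef_pos: [0.4584, 0.0049, 0.0748]
orientation: [0.009, 1.0, 0.0, 0.0]
wrist_force: [0.8, 0.2, -2.9]
gripper_width: 0.348
gripper_force: 30.0
```

{"api": "carry_out", "payload": {"motion": [26, 0, 0, 0.2, 0, 26, 0, 0, 0.1, 0, 26, 0, 0, 0.1, 0, 26, 0, 0, 0.04, 0, 26, 0, 0, 0, 0]}}

```text
time: 32.98
eef_pos: [0.4584, 0.0048, 0.0648]
orientation: [0.009, 1.0, 0.0, 0.0]
wrist_force: [0.3, -0.7, -2.8]
gripper_width: 0.343
gripper_force: 30.0
```

{"api": "carry_out", "payload": {"motion": [26, 0, 0, 0.04, 0, 26, 0, 0, 0.04, 0, 26, 0, 0, 0.04, 0, 26, 0, 0, 0, 0, 26, 0, 0, 0, 0]}}

```text
time: 33.6
eef_pos: [0.4583, 0.0048, 0.0621]
orientation: [0.009, 1.0, -0.0, 0.0]
wrist_force: [-0.6, 1.5, 6.3]
gripper_width: 0.345
gripper_force: 30.0
```

Seated, as the force reversed to +6 N at the expected height. Releasing, lifting straight up past the stud, and backing away.

{"api": "carry_out", "payload": {"motion": [26, 0, 0, -0.02, 0, 34, 0, 0, 0, 0, 42, 0, 0, 0, 0, 50, 0, 0, 0, 0, 56, 0, 0, 0, 0]}}

```text
time: 34.22
eef_pos: [0.4583, 0.0049, 0.0622]
orientation: [0.009, 1.0, 0.0, 0.0]
wrist_force: [-0.2, -0.0, 0.2]
gripper_width: 0.634
gripper_force: 0.0
```

{"api": "carry_out", "payload": {"motion": [56, 0, 0, -0.3, 0, 56, 0, 0, -0.8, 0, 56, 0, 0, -1, 0, 56, 0, 0, -1, 0, 56, 0, 0, -1, 0]}}

```text
time: 34.85
eef_pos: [0.4581, 0.0047, 0.166]
orientation: [0.009, 1.0, -0.0, 0.0]
wrist_force: [-0.4, -0.3, 0.8]
gripper_width: 0.637
gripper_force: 0.0
```

{"api": "carry_out", "payload": {"motion": [56, 0, 0, -1, 0, 56, 0, 0.6, -0.5, 0, 56, 0, 1, 0, 0, 56, 0, 1, 0, 0, 56, 0, 1, 0, 0]}}

```text
time: 35.48
eef_pos: [0.4595, 0.0967, 0.2021]
orientation: [0.009, 1.0, 0.0, -0.0]
wrist_force: [0.2, -0.2, 0.3]
gripper_width: 0.634
gripper_force: 0.0
```

{"api": "carry_out", "payload": {"motion": [56, 0, 1, 0, 0, 56, 0, 1, 0, 0, 56, 0, 0.5, 0, 0, 56, 0, 0, 0, 0, 56, 0, 0, 0, 0]}}

```text
time: 36.1
eef_pos: [0.4609, 0.1562, 0.202]
orientation: [0.01, 1.0, -0.001, -0.0]
wrist_force: [-0.2, -0.3, 0.2]
gripper_width: 0.636
gripper_force: 0.0
```

```bash
python3 - <<'E'
from h import *
go(.4585,.005,.155)
p=viewer.camera_params('wrist'); im=viewer.grab_frame('wrist')
g=cv2.cvtColor(im,cv2.COLOR_RGB2GRAY); cv2.imwrite('pics/w12.png',im[:,:,::-1])
x,y=proj(p,(.4585,.005,.081)).astype(int); print(x,y); x0=max(0,x-60)
q=cv2.HoughCircles(cv2.medianBlur(g[y-60:y+60,x0:x+60],3),cv2.HOUGH_GRADIENT,1,20,param1=120,param2=14,minRadius=18,maxRadius=40)
for k in ([] if q is None else q[0][:3]): print("sleeve top",k[2],(ray(p,(k[0]+x0,k[1]+y-60),.081)[0]*1000).round(1))
# top camera
t=viewer.grab_frame('top'); P=viewer.camera_params('top'); cv2.imwrite('pics/t12.png',t[:,:,::-1]); H,S,V=masks(t)
c,_,_=blob((H>20)&(H<34)&(S>120)&(V>120),proj(P,(.545,.003,.084))); print("billet",rect(ray(P,c,.084)))
a=cv2.imread('pics/top0.png')[:,:,::-1]
for n,X in (("collar",(.47,-.17,.022)),("offcut",(.65,-.18,.012)),("jar",(.68,.18,.07)),("seated",(.63,.001,.081))):
    u,v=proj(P,X).astype(int); d=cv2.absdiff(t[v-18:v+18,u-18:u+18],a[v-18:v+18,u-18:u+18]).max(2); print(n,u,v,(d>40).sum())
E
```

```text
t=36.10 tcp [460.9 156.2 202. ] toolx yaw 178.9 w 56.0 F [-0.2 -0.3  0.2] tz -1.0
turn 0.00  shift [-0.02 -6.04  1.89]
114 230
sleeve top 18.8 [459.    6.5  81. ]
sleeve top 29.2 [468.   -7.1  81. ]
sleeve top 20.1 [441.4  34.3  81. ]
billet (array([546.7,   2.6]), array([93.6, 47.7]), -0.8)
collar 342 260 0
offcut 344 188 0
jar 197 174 0
seated 271 193 74
```

```bash
python3 - <<'E'
from h import *
a=cv2.imread('pics/top0.png');t=cv2.imread('pics/t12.png')
d=cv2.absdiff(a,t).max(2)>40; ys,xs=np.nonzero(d[175:211,253:289]); print("seated diff rows",np.bincount(ys+175)[175:])
print(order.sign_off())
E
```

```text
seated diff rows [ 0  0  0  0  0  0  0  0  0  0  0  0  0  0  0  0  0  0  0  0  0  0  0  0
  0  0  0  0  0  0  0  0 19 26 26  3]
the job is handed in; nothing more can be done
None
```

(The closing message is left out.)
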